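Get the flashlight out from behind the things on the entry shelf and put it on charge

ROBOT

A 7-joint arm with a two-finger parallel gripper is mounted at the origin on the work surface. World frame = base frame: x ahead of the robot, y to its left, z up, the work surface at z = 0. Lengths are in m, angles in rad, forces in N, time in s.
With the tool pointing down it reaches from about 0.425 to 0.875 m from the base axis. Payload 8.4 kg.
Tool frame: the origin (TCP) lies where the fingers leave the gripper's body, on its centre line; the fingertips stand 70 mm ahead of it and the grasp point (between the pads) lies 51 mm ahead of it; z points along the fingers, x is the direction in which the jaws open and shut, and the axes are right-handed (so a half turn about z gives the same grasp; the last joint's range is limited). The gripper opens to 87 mm and grips with 3 to 60 N. Pads are 19 mm wide; open, the fingers measure 117 mm over their backs; the gripper's body (75 mm by 190 mm) begins 51 mm behind the grasp point.
Start: joints at [1.241, 0.333, 0.04, 1.465, -0.013, 1.343, -0.059], TCP at [0.149, -0.633, 0.292] pointing down, gripper open.
Joint ranges: [-2.58, 2.58], [-0.38, 2.09], [-1.3, 1.39], [0.25, 2.4], [-1.5, 4.64], [0.08, 2.09], [-2.65, 2.65]. Speed limits (rad/s): [2.22, 2.22, 2.79, 2.79, 3.14, 3.14, 3.14].

INTERFACE

Orientations are given as a unit quaternion [x, y, z, w].
In Python, from cell import status, viewer, order, spotter gives the robot as it stands.
- The arm moves only by the tool carry_out, never from a script. Its argument "targets" is a list that holds one entry, the list of rows, each a list of 4 numbers: the shift along the tool's x, y, z in mm, then the turn about the tool's z in rad. A call has 1 to 5 rows; each row is the pose to reach, as a shift and turn from the pose measured when the call began, along the tool's axes at that moment; what a row does not reach only later rows make up. A row lasts 1/10 s, in which the tool goes at most 50 mm and 8.59 degrees, less where a joint would pass 70% of its speed; a pose out of reach is approached as far as the arm can. A call with a gripper value outside its range is refused whole. "fingers" is the closure, from -1 (fully open) to 1 (shut), so that 0 is half open, set as the call begins (left out, the last holds). The fingers move at their own pace and stop on an object; "squeeze" is the grip in N (left out, the last holds). Time passes only in rows, so rows that repeat a pose let the fingers close. It gives the time, the measured TCP pose, the force and the opening at its end, in the units of the state.
- status.state(): the state, without advancing time (a new reading comes with each control period).
- viewer.read_camera(name): name is "scene" or "side" or "wrist"; returns a dict with "img" (384x512x3 uint8, red, green, blue), "fx", "fy", "cx", "cy" (pixels), "pose" (4x4, takes a point from camera to world coordinates). Camera axes: x right, y up, looking along -z (the intrinsics and any distortion apply to the point x, -y, -z); pixel columns grow to the right and rows downward; lengths in m; the calibration is good to about 2 mm. A picture is of the moment at which its call begins. There is no depth.
- order.hand_in(): hands the job in, once; it reports no verdict.
Trained networks look in a picture, given as the dict that the camera call returned (one of the last four; its "shot" number tells which), for a name from the list of things; names that differ only in an ending like _2 or _b are one class to them, and where a whole thing is asked for, a point or a joint stands for the part that bears it (a point fixed in the world has none). Each returns a list of dicts, best first, with "score" (0 to 1); they miss things now and then, are a little off and sometimes report something else, mostly with a low value. They report only what shows in the picture. A call takes as long as a camera call.
- spotter.trace(picture, query): "pixels" (384x512 bool, what is visible of it) and "centre" ([column, row] in pixels, amid what is visible of it).
- spotter.spot_point(picture, query): "centre" ([column, row] in pixels: a listed point, or the origin of a listed thing).
The state is a dict: "time": time; "joints": joint angles; "joint_velocities": joint speeds; "effort": joint torques, N m; "ee_pos": TCP position; "tcp_rot": TCP orientation; "force": force on the tool from outside, world axes, zero at the start; "torque": the same for the moment, N m; "finger_gap": finger opening in m.
Only numpy, scipy, OpenCV 4.12 (cv2) and the standard library are available. Lean on these libraries where they do the work, as an engineer would, in place of code of your own. Each camera call takes 0.05 s, during which the arm holds its last target.

TASK

Put the flashlight on charge: first clear the coin jar, the key dish and the candle tin, which stand in front of it, onto the bamboo tray, all three together, then lay the flashlight in its white charging cradle with its tail at the raised charging block and its switch up. After that put the jar, the dish and the tin back, each upright where it stood before; set everything down gently and leave the other things on the shelf alone.

Things in the scene. Friction and masses are not known exactly. Their poses are not given: they have to be found in the camera images.
- flashlight: Grey flashlight lying flat, 200 mm long (all sizes in mm). Origin: underside, below mid-grip; +x to the lens, +z up (orange switch on top, x +46). Round grip 38 in diameter, axis 26 above the underside, x -65 to +67: close the fingers along y at x 0. It rests on octagonal ends, 52 wide and high: grey head x +67 to +115, short dark grey tail cap x -85 to -65. About 260 g, centre of mass at x +15.
- jar: Glass jar with copper coins in it and a flat steel lid, upright cylinder 64 mm in diameter, 64 high overall (lid 60 in diameter, the top 14). Origin: centre of underside. About 240 g.
- key_dish: Cream ceramic key dish, open rectangular, 80 long (its x) by 60 wide (its y) by 30 high, walls 6 thick, a flat bunch of brass keys fixed in it. Origin: centre of underside. Its outer side walls are upright: hold it across the 60 mm width. About 220 g.
- candle_tin: Squat brass candle tin with white paper band, closed, upright cylinder 60 mm in diameter, 58 high. Origin: centre of underside. About 200 g.
- tray: Fixed bamboo valet tray with dark felt floor, the side area: 220 (its x) by 230 mm (its y), floor 5 above the shelf, rim 5 wide and 10 high overall. Origin: centre of its underside, on the shelf. It holds the three things at once when they stand, say, at x, y = +-50.
- cradle: Fixed white charging cradle: a trough along its x, floor 6 and rims 14 mm above the shelf, inside 68 wide, x -93 to +123. At the -x end a charging block, 26 long, 40 high, with contact and green lamp: the tail goes there, the lens to +x. Origin: shelf level; the flashlight lies right with its origin above the cradle's origin and both x axes agreeing.
- glasses_case: Bystander: dark red glasses case, 145 (its x) by 58 by 44 mm high. Origin: centre of underside.
- sanitizer: Bystander: amber pump bottle, 52 in diameter, 134 mm high. Origin: centre of underside.
- brush: Bystander: brown wooden clothes brush, 125 (its x) by 44 by 32 mm high. Origin: centre of underside.

How it is judged:
On the way, in this order (a step that is already met when the one before it is completed fails the run):
1. jar, key dish and candle tin all stand upright in the tray (x of jar in the frame of tray between -0.085 and 0.085 m and y of jar in the frame of tray between -0.09 and 0.09 m and z of jar in the frame of tray between -0.001 and 0.011 m and angle between each of jar, key_dish, candle_tin's own z axis and vertical below 0.15 rad and x of key_dish in the frame of tray between -0.085 and 0.085 m and y of key_dish in the frame of tray between -0.09 and 0.09 m and z of key_dish in the frame of tray between -0.001 and 0.011 m and x of candle_tin in the frame of tray between -0.085 and 0.085 m and y of candle_tin in the frame of tray between -0.09 and 0.09 m and z of candle_tin in the frame of tray between -0.001 and 0.011 m), for 0.2 s.
2. the flashlight lies in the cradle, tail at the charging block, let go (x of flashlight in the frame of cradle between -0.014 and 0.014 m and y of flashlight in the frame of cradle between -0.014 and 0.014 m and z of flashlight in the frame of cradle between 0.001 and 0.011 m and angle between the x axis of flashlight and the x axis of cradle, either way round below 0.2 rad and angle between flashlight's own z axis and vertical below 0.15 rad and contact force between the fingers and flashlight below 0.1 N), for 0.2 s.
At the end, for the whole second after the job is handed in: The flashlight lies flat in the cradle, lens away from the charging block (within 14 mm and 0.2 rad), switch up; jar, key dish and candle tin each stand upright within 15 mm of where they stood at the start; all let go and at rest (all of step 2 and distance of each of jar, key_dish, candle_tin from where it was at the start of the episode below 0.015 m and angle between each of jar, key_dish, candle_tin's own z axis and vertical below 0.1 rad and contact force between the fingers and jar below 0.1 N and contact force between the fingers and key_dish below 0.1 N and contact force between the fingers and candle_tin below 0.1 N and linear speed of each of jar, key_dish, candle_tin, flashlight below 0.02 m/s); the robot touches nothing.
It fails at once if a bystander (glasses case, sanitizer bottle or clothes brush) is shifted more than 20 mm (distance of any of glasses_case, sanitizer, brush from where it was at the start of the episode above 0.02 m).
It fails at once if jar, key dish, candle tin or flashlight is tipped over (more than 35 degrees) (angle between any of jar, key_dish, candle_tin, flashlight's own z axis and vertical above 0.61 rad).
It fails at once if jar, key dish, candle tin or flashlight is dropped or knocked (faster than 0.6 m/s while not held) ((linear speed of jar above 0.6 m/s and contact force between the fingers and jar below 0.05 N) or (linear speed of key_dish above 0.6 m/s and contact force between the fingers and key_dish below 0.05 N) or (linear speed of candle_tin above 0.6 m/s and contact force between the fingers and candle_tin below 0.05 N) or (linear speed of flashlight above 0.6 m/s and contact force between the fingers and flashlight below 0.05 N)).
It also fails if it takes over 138 s, if anything falls off the work surface, if the arm or the gripper's body presses on something with over 40 N, if the wrist force passes 120 N, or if a joint passes its speed limit or range.

## Working session

There is one attempt and no reset: what is moved stays moved. The work goes in short steps, Python scripts to look and compute and a tool call to move; the robot and the scene stay as the last step left them, time stands still between calls to the robot, and variables do not carry over. Pictures are saved under pics/ and viewed, and the job is handed in when it is done.

Besides the shell and the picture viewer there is one more tool, called after "Call:" in YAML: its name, and indented under it one key for each argument. carry_out: Moves the arm, as the interface text tells. Its arguments: {"type":"object","properties":{"targets":{"type":"array"},"fingers":{"type":"number"},"squeeze":{"type":"number"}},"required":["targets"]}

```bash
ls; mkdir -p pics; python3 - <<'E'
from cell import status, viewer, order, spotter
import cv2
s=status.state(); print(s)
for n in ["scene","side","wrist"]:
    p=viewer.read_camera(n); cv2.imwrite(f"pics/a_{n}.png",p["img"][:,:,::-1]); print(n,p["fx"],p["fy"],p["cx"],p["cy"],p["pose"].round(3).tolist() if hasattr(p["pose"],'round') else p["pose"],p.keys())
E
```

```text
pics
{'time': 0.0, 'joints': array([ 1.24079483,  0.33388774,  0.03987865,  1.46628385, -0.01340259,
        1.34329008, -0.05852768]), 'joint_velocities': array([-8.15758851e-04, -8.20195203e-06,  8.34562175e-04,  3.50948451e-04,
        4.03399798e-05,  3.21750512e-04,  1.41943283e-03]), 'effort': array([ 1.62875726e-04, -6.56354284e+01,  1.33531608e+00, -4.03799272e+01,
       -5.95757738e-02,  4.45702428e-02,  1.63734339e-04]), 'ee_pos': array([ 0.1485862 , -0.63241849,  0.29136806]), 'tcp_rot': array([ 7.83807423e-01, -6.21003448e-01, -6.60116885e-04, -4.54573785e-04]), 'force': array([ 0.70815542, -0.27778637, -0.05534339]), 'torque': array([-0.06021582,  0.02587388,  0.01839665]), 'finger_gap': 0.08715020135429212}
scene 391.9889816436756 391.9889816436756 254.77454175341848 191.92730624669525 [[0.254, -0.84, 0.479, 1.023], [0.967, 0.227, -0.114, -0.127], [-0.013, 0.493, 0.87, 0.883], [0.0, 0.0, 0.0, 1.0]] dict_keys(['img', 'fx', 'fy', 'cx', 'cy', 'pose', 'shot'])
side 449.45797308997794 449.45797308997794 258.7077749740703 209.196475355119 [[0.971, 0.138, -0.195, 0.36], [-0.238, 0.524, -0.818, -0.8], [-0.011, 0.841, 0.541, 0.585], [0.0, 0.0, 0.0, 1.0]] dict_keys(['img', 'fx', 'fy', 'cx', 'cy', 'pose', 'shot'])
wrist 343.0514192422479 343.0514192422479 259.9732041212753 192.03562355684974 [[0.229, 0.933, 0.277, 0.224], [-0.973, 0.22, 0.064, -0.615], [-0.001, -0.284, 0.959, 0.384], [0.0, 0.0, 0.0, 1.0]] dict_keys(['img', 'fx', 'fy', 'cx', 'cy', 'pose', 'shot'])
```

View pics/a_scene.png

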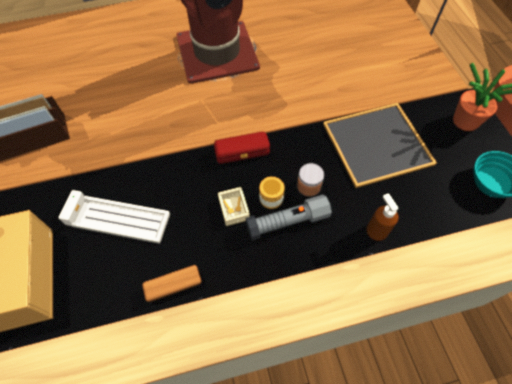

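View pics/a_side.png

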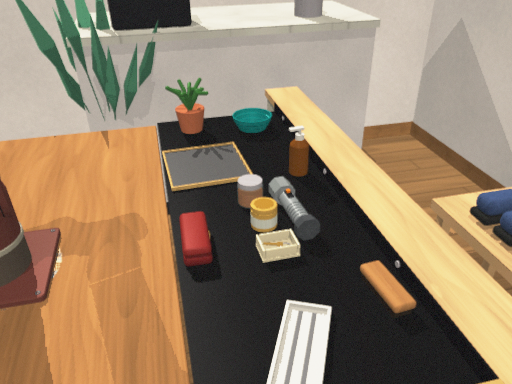

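View pics/a_wrist.png

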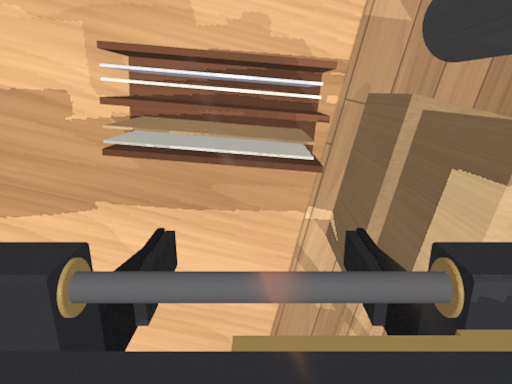

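```bash
cat > h.py <<'E'
import numpy as np, cv2
from scipy.optimize import minimize
from scipy.spatial.transform import Rotation as R
def cyl(d,z0,z1,n=24):
    a=np.linspace(0,2*np.pi,n,endpoint=False); c=np.c_[np.cos(a),np.sin(a)]*d/2
    return np.vstack([np.c_[c,np.full(n,z0)],np.c_[c,np.full(n,z1)]])/1000
def box(x0,x1,y0,y1,z0,z1):
    return np.array([[x,y,z] for x in(x0,x1) for y in(y0,y1) for z in(z0,z1)])/1000
def octx(x0,x1,w):
    a=np.arange(8)*np.pi/4+np.pi/8; r=w/2/np.cos(np.pi/8)
    return np.array([[x,r*np.cos(t),w/2+r*np.sin(t)] for x in(x0,x1) for t in a])/1000
def cylx(x0,x1,d,zc):
    a=np.linspace(0,2*np.pi,20)
    return np.array([[x,d/2*np.cos(t),zc+d/2*np.sin(t)] for x in(x0,x1) for t in a])/1000
M={'jar':[cyl(64,0,50),cyl(60,50,64)],'key_dish':[box(-40,40,-30,30,0,30)],'candle_tin':[cyl(60,0,58)],
'tray':[box(-110,110,-115,115,0,10)],'cradle':[box(-93,123,-39,39,0,14),box(-119,-93,-39,39,0,40)],
'flashlight':[octx(67,115,52),octx(-85,-65,52),cylx(-65,67,38,26)],
'glasses_case':[box(-72.5,72.5,-29,29,0,44)],'sanitizer':[cyl(52,0,90)],'brush':[box(-62.5,62.5,-22,22,0,32)]}
def proj(P,p):
    T=np.linalg.inv(np.array(p['pose'])); c=P@T[:3,:3].T+T[:3,3]
    return np.c_[p['cx']+p['fx']*c[:,0]/-c[:,2], p['cy']+p['fy']*c[:,1]/c[:,2]]
def ray(p,uv,z):
    T=np.array(p['pose']); d=T[:3,:3]@np.array([(uv[0]-p['cx'])/p['fx'],-(uv[1]-p['cy'])/p['fy'],-1.])
    o=T[:3,3]; return o+d*(z-o[2])/d[2]
def pose(P,x,y,yaw,z): 
    c,s=np.cos(yaw),np.sin(yaw); return P@np.array([[c,-s,0],[s,c,0],[0,0,1]]).T+[x,y,z]
def render(name,q,z,p,S=4):
    m=np.zeros((384*S,512*S),np.uint8)
    for part in M[name]:
        uv=proj(pose(part,*q,z),p); h=cv2.convexHull(((uv+.5)*S-.5).astype(np.float32)).astype(np.int32)
        cv2.fillConvexPoly(m,h,1)
    return cv2.resize(m*255,(512,384),interpolation=cv2.INTER_AREA).astype(float)/255
def fit(name,obs,q0,z=0.,occ=None):
    """obs: list of (picture,mask)"""
    def cost(v):
        q=(v[0]/1000,v[1]/1000,v[2]/100)
        c=0
        for p,m in obs:
            r=render(name,q,z,p); i=np.minimum(r,m).sum(); u=np.maximum(r,m).sum(); c+=1-i/u
        return c
    best=None
    for dy in ([0] if name in('jar','candle_tin','sanitizer') else [0,.3,-.3]):
        v0=np.array([q0[0]*1000,q0[1]*1000,(q0[2]+dy)*100])
        r=minimize(cost,v0,method='Nelder-Mead',options=dict(initial_simplex=v0+np.array([[0,0,0],[15,0,8],[0,15,-8],[-10,-10,12]]),xatol=.1,fatol=1e-4,maxiter=250))
        if best is None or r.fun<best.fun: best=r
    v=best.x; return (v[0]/1000,v[1]/1000,v[2]/100),best.fun/len(obs)
E
python3 - <<'E'
from cell import status, viewer, order, spotter
import cv2, numpy as np, pickle
from h import *
ps={n:viewer.read_camera(n) for n in ["scene","side"]}
out={}
for name in M:
    obs=[];q0=None
    for n,p in ps.items():
        r=spotter.trace(p,name)
        if not r: print(name,n,'none');continue
        r=r[0]; m=np.array(r['pixels'])
        edge = m[0].any() or m[-1].any() or m[:,0].any() or m[:,-1].any()
        print(name,n,round(r['score'],2),np.round(r['centre'],1),m.sum(),'EDGE' if edge else '')
        if r['score']<.5: continue
        if q0 is None: q0=ray(p,r['centre'],.02)[:2]
        if not edge: obs.append((p,m.astype(float)))
    yaw0=np.pi/2
    res=[]
    for o in [obs]+([[k] for k in obs] if len(obs)>1 else []):
        q,c=fit(name,o,(*q0,yaw0)); res.append((q,c)); print('   ',np.round(q,4),round(c,3))
    out[name]=res[0][0]
pickle.dump(out,open('poses.pkl','wb'))
E
```

```text
jar scene 0.75 [310.8 180. ] 641 
jar side 0.65 [248.5 192.3] 678 
    [0.5561 0.1285 1.6417] 0.186
    [0.5558 0.1293 1.6501] 0.14
    [0.5567 0.1225 1.6921] 0.211
key_dish scene 0.62 [231.5 206.4] 840 
key_dish side 0.62 [278.5 246.3] 1164 
    [ 0.5694 -0.0781  1.8767] 0.291
    [ 0.5667 -0.0755  1.2384] 0.336
    [ 0.5686 -0.0823  0.019 ] 0.042
candle_tin scene 0.84 [270.1 192.7] 653 
candle_tin side 0.69 [262.  216.1] 848 
    [0.5655 0.0226 1.597 ] 0.069
    [0.5646 0.0232 1.6117] 0.047
    [0.5648 0.0174 1.6511] 0.055
tray scene none
tray side 0.59 [203.7 165.8] 3063 
    [0.4809 0.3462 1.6241] 0.094
cradle scene 0.82 [112.7 215.5] 3384 
cradle side 0.7 [300.4 346.9] 4140 EDGE
    [ 0.5212 -0.365   1.1136] 0.042
flashlight scene 0.56 [290.5 216.7] 1651 
flashlight side 0.85 [294.7 208.9] 1325 
    [0.6392 0.0284 1.6298] 0.082
    [0.6387 0.0296 1.6321] 0.064
    [0.6395 0.0252 1.6127] 0.072
glasses_case scene 0.93 [239.2 147. ] 1349 
glasses_case side 0.97 [194.3 237. ] 1512 
    [ 0.4048 -0.0143  1.5478] 0.096
    [ 0.4025 -0.0142  1.4989] 0.094
    [ 0.4053 -0.0146  1.5394] 0.089
sanitizer scene 0.88 [384.9 220.5] 848 
sanitizer side 0.77 [298.  154.9] 814 
    [0.7208 0.2463 1.762 ] 0.203
    [0.7166 0.2506 1.7701] 0.154
    [0.7206 0.2436 1.8169] 0.189
brush scene 0.97 [172.5 282.3] 1188 
brush side 0.67 [389.5 291.7] 1710 
    [ 0.7252 -0.2531  1.6356] 0.141
    [ 0.7227 -0.2536  1.6702] 0.14
    [ 0.7262 -0.2531  1.6276] 0.136
```

```bash
cat >> h.py <<'E'
def rel(st,tgt,yaw=None):
    """tgt world TCP xyz, yaw = world direction of tool x (rad)"""
    r=R.from_quat(st['tcp_rot']); d=r.inv().apply(np.array(tgt)-st['ee_pos'])*1000
    m=r.as_matrix(); y=np.arctan2(m[1,0],m[0,0])
    t=0 if yaw is None else -((yaw-y+np.pi)%(2*np.pi)-np.pi)
    return np.round([*d,t*1000],1)*[1,1,1,.001], y
E
python3 - <<'E'
from cell import status
from h import *
print(rel(status.state(),[.545,.0,.36],-np.pi/2))
E
```

```text
(array([-5.253e+02, -5.305e+02, -6.770e+01,  2.308e-01]), np.float64(-1.3400371641657205))
```

Call:
carry_out:
  targets:
    - [[-525,-530,-68,0.23],[-525,-530,-68,0.23],[-525,-530,-68,0.23],[-525,-530,-68,0.23],[-525,-530,-68,0.23]]

```text
time: 1.65
ee_pos: [0.2816, -0.4199, 0.3154]
tcp_rot: [0.707, -0.707, 0.0, 0.0]
force: [1.5, -0.4, 0.5]
finger_gap: 0.0869
```

```bash
python3 - <<'E'
from cell import status
from h import *
s=status.state();print(s['time'],s['ee_pos'],s['joints'])
print(rel(s,[.545,.0,.36],-np.pi/2))
E
```

```text
1.65 [ 0.2815575  -0.41987294  0.31535778] [ 0.9772986   0.03281168 -0.08733175  1.77144478  0.00315022  1.33679367
 -0.68080589]
(array([-4.197e+02, -2.638e+02, -4.480e+01,  7.000e-04]), np.float64(-1.5700911260524553))
```

Call:
carry_out:
  targets:
    - [[-420,-264,-45,0.0],[-420,-264,-45,0.0],[-420,-264,-45,0.0],[-420,-264,-45,0.0],[-420,-264,-45,0.0]]

```text
time: 2.15
ee_pos: [0.4136, -0.2088, 0.3381]
tcp_rot: [0.707, -0.707, 0.001, 0.0]
force: [0.4, -0.4, -0.6]
finger_gap: 0.0872
```

Call:
carry_out:
  targets:
    - [[-175,-110,-19,0.0],[-175,-110,-19,0.0],[-175,-110,-19,0.0],[-175,-110,-19,0.0],[-175,-110,-19,0.0]]

```text
time: 2.65
ee_pos: [0.5253, -0.0275, 0.3577]
tcp_rot: [0.71, -0.704, 0.001, -0.001]
force: [0.7, 0.1, 0.8]
finger_gap: 0.0874
```

```bash
python3 - <<'E'
from cell import status,viewer,spotter
from h import *
import pickle
s=status.state();print(s['time'],s['ee_pos'],s['joints'])
print(rel(s,[.545,.0,.36],-np.pi/2))
p=viewer.read_camera('wrist'); print(np.round(p['pose'],3)); img=p['img'].copy()
pickle.dump(p,open('w1.pkl','wb'))
Q=pickle.load(open('poses.pkl','rb'));Q['key_dish']=(.5686,-.08,.019)
for name in M:
    for part in M[name]:
        uv=proj(pose(part,*Q[name],0),p); 
        if name in('jar','key_dish','candle_tin','flashlight','glasses_case'): cv2.polylines(img,[cv2.convexHull(uv.astype(np.float32)).astype(int)],True,(0,255,0),1)
cv2.imwrite('pics/w1.png',img[:,:,::-1])
E
```

```text
2.65 [ 0.52529234 -0.02751     0.3577026 ] [ 0.51002207  0.08788386 -0.57416428  1.63948452  0.04729781  1.42548089
 -1.63172806]
(array([-2.74e+01, -1.99e+01, -2.20e+00,  8.20e-03]), np.float64(-1.5626312477145516))
[[ 0.009  0.96   0.281  0.602]
 [-1.     0.008  0.002 -0.027]
 [-0.001 -0.281  0.96   0.451]
 [ 0.     0.     0.     1.   ]]
```

View pics/w1.png

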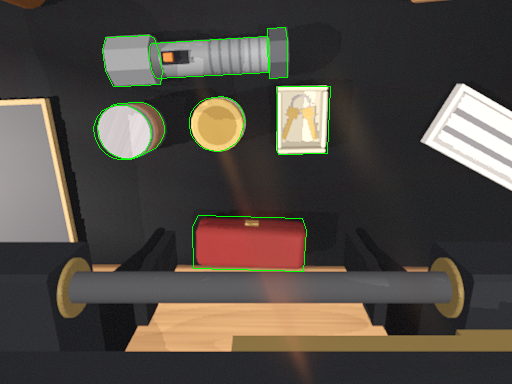

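```bash
python3 - <<'E'
from cell import status,viewer,spotter
from h import *
import pickle
p=viewer.read_camera('wrist'); s=status.state(); print(s['time'],s['ee_pos'])
Q=pickle.load(open('poses.pkl','rb'));Q['key_dish']=(.5686,-.08,.019)
for name in ['jar','candle_tin','key_dish','flashlight']:
    r=spotter.trace(p,name)[0]; q,c=fit(name,[(p,np.array(r['pixels']).astype(float))],Q[name]); print(name,r['score'],np.round(q,4),c, np.round(Q[name],4))
    Q[name]=q
pickle.dump(Q,open('poses2.pkl','wb'))
print(rel(s,[.556,.126,.18],-np.pi/2))
E
```

```text
2.75 [ 0.52407276 -0.03176132  0.35702047]
jar 0.58 [0.5562 0.1255 1.6884] 0.05460720927202145 [0.5561 0.1285 1.6417]
candle_tin 0.63 [0.5652 0.0215 1.6175] 0.052146729517839496 [0.5655 0.0226 1.597 ]
key_dish 0.82 [ 0.5698 -0.0772  0.0096] 0.031264052256644526 [ 0.5686 -0.08    0.019 ]
flashlight 0.74 [0.6395 0.0279 1.626 ] 0.021122794374619502 [0.6392 0.0284 1.6298]
(array([-1.577e+02, -3.240e+01,  1.769e+02,  4.500e-03]), np.float64(-1.566291723997328))
```

Call:
carry_out:
  targets:
    - [[-158,-32,170,0.005],[-158,-32,170,0.005],[-158,-32,170,0.005],[-158,-32,170,0.005],[-158,-32,170,0.005]]
  fingers: -1
  squeeze: 20

```text
time: 3.45
ee_pos: [0.5545, 0.1222, 0.184]
tcp_rot: [-0.704, 0.71, -0.0, -0.001]
force: [0.4, 0.0, -0.5]
finger_gap: 0.0869
```

```bash
python3 - <<'E'
from cell import status
from h import *
s=status.state();print(s['time'],s['ee_pos'])
print(rel(s,[.556,.1265,.082],-np.pi/2))
E
```

```text
3.45 [0.55447006 0.12224833 0.18402311]
(array([-4.50e+00, -1.60e+00,  1.02e+02, -7.90e-03]), np.float64(-1.5787146527144458))
```

Call:
carry_out:
  targets:
    - [[-4.5,-1.6,10,-0.008],[-4.5,-1.6,40,-0.008],[-4.5,-1.6,75,-0.008],[-4.5,-1.6,102,-0.008],[-4.5,-1.6,102,-0.008]]

```text
time: 3.95
ee_pos: [0.5542, 0.1234, 0.079]
tcp_rot: [-0.706, 0.708, 0.001, -0.004]
force: [-0.3, -1.0, -0.1]
finger_gap: 0.087
```

Call:
carry_out:
  targets:
    - [[0,0,0,0],[0,0,0,0],[0,0,0,0],[0,0,0,0],[0,0,0,0]]
  fingers: 1

```text
time: 4.45
ee_pos: [0.5551, 0.1238, 0.0805]
tcp_rot: [-0.706, 0.708, 0.0, -0.003]
force: [-0.4, -0.6, 8.1]
finger_gap: 0.0637
```

```bash
python3 - <<'E'
from cell import status
from h import *
s=status.state();print(s['time'],s['ee_pos'],s['force'],s['finger_gap'])
print(rel(s,[.53,.396,.19],-np.pi/2))
E
```

```text
4.45 [0.55506726 0.12376418 0.08047205] [-0.4088863  -0.57562635  8.07963184] 0.06369894298846367
(array([-2.717e+02,  2.620e+01, -1.106e+02, -2.300e-03]), np.float64(-1.5730488264223477))
```

Call:
carry_out:
  targets:
    - [[0,0,-30,0],[0,0,-60,0],[-20,2,-90,0],[-60,6,-110,0],[-110,11,-112,0]]

```text
time: 4.95
ee_pos: [0.5467, 0.2336, 0.1954]
tcp_rot: [-0.705, 0.709, -0.002, -0.001]
force: [1.9, -0.0, -2.1]
finger_gap: 0.0633
```

```bash
python3 - <<'E'
from cell import status
from h import *
s=status.state();print(s['time'],s['ee_pos'],s['force'],s['finger_gap'])
print(rel(s,[.53,.396,.16],-np.pi/2))
E
```

```text
4.95 [0.54670848 0.23355414 0.19543333] [ 1.94534569e+00 -1.58168951e-03 -2.07966102e+00] 0.06332287302455458
(array([-1.625e+02,  1.780e+01,  3.470e+01, -6.700e-03]), np.float64(-1.5775422470997298))
```

Call:
carry_out:
  targets:
    - [[-50,6,0,-0.006],[-100,11,0,-0.006],[-145,16,10,-0.006],[-162,18,30,-0.006],[-162,18,50,-0.006]]

```text
time: 5.45
ee_pos: [0.5275, 0.3999, 0.1444]
tcp_rot: [0.709, -0.705, 0.001, 0.001]
force: [0.5, -0.1, -2.6]
finger_gap: 0.0638
```

```bash
python3 - <<'E'
from cell import status
from h import *
s=status.state();print(s['time'],s['ee_pos'],s['force'],s['finger_gap'])
print(rel(s,[.53,.396,.086],-np.pi/2))
from cell import viewer
p=viewer.read_camera('scene');cv2.imwrite('pics/s2.png',p['img'][:,:,::-1])
E
```

```text
5.45 [0.52753374 0.39988304 0.1444479 ] [ 0.46342033 -0.06452022 -2.58234147] 0.06384296423199064
(array([ 3.80e+00, -2.50e+00,  5.85e+01,  4.80e-03]), np.float64(-1.565958607714764))
```

View pics/s2.png

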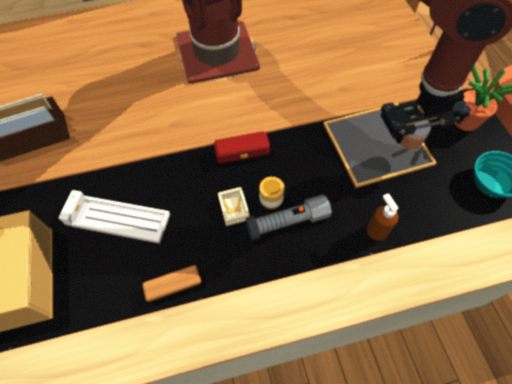

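Call:
carry_out:
  targets:
    - [[4,-2.5,20,0.0],[4,-2.5,38,0.0],[4,-2.5,50,0.0],[4,-2.5,55,0.0],[4,-2.5,58,0.0]]

```text
time: 6.0
ee_pos: [0.5298, 0.391, 0.0844]
tcp_rot: [0.708, -0.706, 0.002, 0.005]
force: [-8.7, -13.8, 28.3]
finger_gap: 0.0635
```

```bash
python3 - <<'E'
from cell import status
from h import *
s=status.state();print(s['time'],s['ee_pos'],s['force'],s['finger_gap'])
print(rel(s,[.53,.396,.086],-np.pi/2))
E
```

```text
6.0 [0.52980345 0.39099583 0.08443045] [ -8.69113039 -13.84697086  28.32753898] 0.06353722097607538
(array([-5.0e+00, -2.0e-01, -1.6e+00,  1.7e-03]), np.float64(-1.569073835846806))
```

Call:
carry_out:
  targets:
    - [[-2,0,-1.5,0],[-2,0,-1.5,0]]

```text
time: 6.2
ee_pos: [0.5303, 0.3936, 0.0872]
tcp_rot: [0.708, -0.707, 0.002, 0.004]
force: [-0.2, -0.8, -2.2]
finger_gap: 0.0637
```

Call:
carry_out:
  targets:
    - [[0,0,0,0],[0,0,0,0],[0,0,0,0],[0,0,-15,0],[0,0,-50,0]]
  fingers: -1

```text
time: 6.7
ee_pos: [0.5293, 0.3928, 0.1356]
tcp_rot: [0.708, -0.706, 0.002, 0.006]
force: [0.8, -0.4, -0.1]
finger_gap: 0.0857
```

```bash
python3 - <<'E'
from cell import status
from h import *
s=status.state();print(s['time'],s['ee_pos'],s['force'],s['finger_gap'])
print(rel(s,[.565,.021,.19],-np.pi/2))
E
```

```text
6.7 [0.52931315 0.39281328 0.13563335] [ 0.797266   -0.37044    -0.13273841] 0.08574497313792978
(array([ 3.724e+02, -3.470e+01, -5.060e+01,  1.700e-03]), np.float64(-1.5690579150745025))
```

Call:
carry_out:
  targets:
    - [[0,0,-45,0],[40,-4,-60,0],[372,-35,-52,0],[372,-35,-52,0],[372,-35,-52,0]]

```text
time: 7.2
ee_pos: [0.548, 0.2025, 0.1953]
tcp_rot: [0.708, -0.706, 0.002, 0.005]
force: [0.8, 0.2, -0.1]
finger_gap: 0.0867
```

```bash
python3 - <<'E'
from cell import status
from h import *
s=status.state();print(s['time'],s['ee_pos'],s['force'],s['finger_gap'],s['tcp_rot'])
print(rel(s,[.565,.0215,.16],-np.pi/2))
E
```

```text
7.2 [0.54800891 0.20253424 0.19531719] [ 0.83377622  0.22984431 -0.09308112] 0.08670160936264024 [ 0.70786761 -0.70632113  0.00205104  0.00544975]
(array([ 1.807e+02, -1.680e+01,  3.720e+01,  2.200e-03]), np.float64(-1.5685836937281414))
```

Call:
carry_out:
  targets:
    - [[181,-17,0,0.002],[181,-17,10,0.002],[181,-17,25,0.002],[181,-17,37,0.002],[181,-17,37,0.002]]

```text
time: 7.7
ee_pos: [0.5645, 0.0143, 0.1586]
tcp_rot: [-0.704, 0.71, -0.002, -0.008]
force: [0.2, -0.6, -0.4]
finger_gap: 0.0868
```

```bash
python3 - <<'E'
from cell import status
from h import *
s=status.state();print(s['time'],s['ee_pos'],s['force'],s['finger_gap'],s['tcp_rot'])
print(rel(s,[.565,.0215,.082],-np.pi/2))
E
```

```text
7.7 [0.5645249  0.01425496 0.15856613] [ 0.23574862 -0.6324753  -0.44907045] 0.08684212061136638 [-0.70419687  0.70996212 -0.00198215 -0.00752491]
(array([-8.30e+00, -1.00e+00,  7.65e+01, -8.10e-03]), np.float64(-1.5788974270592286))
```

Call:
carry_out:
  targets:
    - [[-8,-1,15,-0.007],[-8,-1,35,-0.007],[-8,-1,60,-0.007],[-8,-1,76,-0.007],[-8,-1,76,-0.007]]

```text
time: 8.2
ee_pos: [0.5636, 0.0227, 0.0804]
tcp_rot: [0.707, -0.707, 0.0, 0.009]
force: [-0.4, -0.5, 0.7]
finger_gap: 0.0869
```

```bash
python3 - <<'E'
from cell import status
from h import *
s=status.state();print(s['time'],s['ee_pos'],s['force'],s['finger_gap'],s['tcp_rot'])
print(rel(s,[.565,.0215,.082],-np.pi/2))
E
```

```text
8.2 [0.56359932 0.0226958  0.08038936] [-0.38201138 -0.46377129  0.73419507] 0.08692653967685196 [ 7.07484061e-01 -7.06676996e-01  4.66850812e-04  8.58541870e-03]
(array([ 1.2e+00, -1.4e+00, -1.6e+00,  1.2e-03]), np.float64(-1.5695814161734454))
```

Call:
carry_out:
  targets:
    - [[1,-1,-1.5,0],[1,-1,-1.5,0],[1,-1,-1.5,0],[1,-1,-1.5,0],[1,-1,-1.5,0]]
  fingers: 1

```text
time: 8.7
ee_pos: [0.565, 0.0219, 0.0826]
tcp_rot: [0.707, -0.707, 0.001, 0.008]
force: [-0.9, 1.5, 4.9]
finger_gap: 0.0595
```

```bash
python3 - <<'E'
from cell import status
from h import *
s=status.state();print(s['time'],s['ee_pos'],s['force'],s['finger_gap'],s['tcp_rot'])
print(rel(s,[.53,.294,.19],-np.pi/2))
E
```

```text
8.7 [0.56500898 0.02185898 0.08260999] [-0.89368304  1.45780507  4.88654358] 0.05947025885204118 [ 0.70743479 -0.70673094  0.00080282  0.00816953]
(array([-2.708e+02,  3.590e+01, -1.105e+02,  1.100e-03]), np.float64(-1.5697347857045156))
```

Call:
carry_out:
  targets:
    - [[0,0,-30,0],[0,0,-60,0],[-30,4,-90,0],[-75,9,-108,0],[-120,15,-110,0]]

```text
time: 9.2
ee_pos: [0.5521, 0.1443, 0.1942]
tcp_rot: [-0.707, 0.708, -0.002, -0.006]
force: [0.3, 0.3, -2.1]
finger_gap: 0.0596
```

```bash
python3 - <<'E'
from cell import status
from h import *
s=status.state();print(s['time'],s['ee_pos'],s['force'],s['finger_gap'],s['tcp_rot'])
print(rel(s,[.53,.290,.16],-np.pi/2))
E
```

```text
9.2 [0.55208424 0.14426784 0.1941537 ] [ 0.31898674  0.3204542  -2.08159529] 0.05956227636645465 [-0.70659491  0.70758563 -0.00223399 -0.00641946]
(array([-1.461e+02,  2.210e+01,  3.250e+01, -1.400e-03]), np.float64(-1.5721612712617046))
```

Call:
carry_out:
  targets:
    - [[-45,7,0,0],[-90,14,0,0],[-130,20,10,0],[-146,22,25,0],[-146,22,33,0]]

```text
time: 9.7
ee_pos: [0.5281, 0.2931, 0.1583]
tcp_rot: [0.708, -0.706, 0.001, 0.007]
force: [0.4, -1.0, -2.2]
finger_gap: 0.0595
```

```bash
python3 - <<'E'
from cell import status
from h import *
s=status.state();print(s['time'],s['ee_pos'],s['force'],s['finger_gap'],s['tcp_rot'])
print(rel(s,[.53,.290,.0885],-np.pi/2))
E
```

```text
9.7 [0.52808269 0.29306597 0.15831295] [ 0.38967524 -1.0470926  -2.19246174] 0.05945586491791477 [ 0.70835977 -0.70581896  0.00124316  0.00666941]
(array([ 2.30e+00, -2.40e+00,  6.98e+01,  3.60e-03]), np.float64(-1.567159990652071))
```

Call:
carry_out:
  targets:
    - [[2,-2,25,0.003],[2,-2,48,0.003],[2,-2,62,0.003],[2,-2,68,0.003],[2,-2,69.5,0.003]]

```text
time: 10.2
ee_pos: [0.5297, 0.2897, 0.0886]
tcp_rot: [-0.707, 0.707, -0.001, -0.007]
force: [0.1, -0.2, -1.9]
finger_gap: 0.0597
```

```bash
python3 - <<'E'
from cell import status
from h import *
s=status.state();print(s['time'],s['ee_pos'],s['force'],s['finger_gap'],s['tcp_rot'])
E
```

```text
10.2 [0.52971474 0.2896657  0.08857454] [ 0.13234362 -0.21082108 -1.86292863] 0.05969204401212836 [-0.70703849  0.70713932 -0.00123905 -0.00700082]
```

Still ~1 mm above; lower 1 mm and release.

Call:
carry_out:
  targets:
    - [[0,0,1,0],[0,0,1,0]]

```text
time: 10.4
ee_pos: [0.5302, 0.2897, 0.0885]
tcp_rot: [-0.707, 0.707, -0.002, -0.006]
force: [0.0, -0.3, -2.3]
finger_gap: 0.0598
```

Call:
carry_out:
  targets:
    - [[0,0,0,0],[0,0,0,0],[0,0,0,0],[0,0,-20,0],[0,0,-60,0]]
  fingers: -0.7

```text
time: 10.9
ee_pos: [0.5292, 0.2893, 0.1465]
tcp_rot: [-0.707, 0.707, -0.001, -0.009]
force: [0.9, -0.2, 0.7]
finger_gap: 0.0737
```

```bash
python3 - <<'E'
from cell import status
from h import *
s=status.state();print(s['time'],s['ee_pos'],s['force'],s['finger_gap'],s['tcp_rot'])
print(rel(s,[.5695,-.0777,.16],-np.pi/2+.01))
E
```

```text
10.9 [0.52923478 0.28934908 0.14652196] [ 0.90122752 -0.15511371  0.65095985] 0.07367000127642138 [-7.06980208e-01  7.07177045e-01 -5.70774664e-04 -8.90429363e-03]
(array([ 3.672e+02, -4.020e+01, -9.000e+00, -1.020e-02]), np.float64(-1.5709957423299417))
```

Call:
carry_out:
  targets:
    - [[0,0,-30,-0.01],[40,-4,-40,-0.01],[367,-40,-30,-0.01],[367,-40,-30,-0.01],[367,-40,-30,-0.01]]
  fingers: -1

```text
time: 11.4
ee_pos: [0.5501, 0.0991, 0.1848]
tcp_rot: [0.711, -0.703, 0.001, 0.009]
force: [0.5, 0.0, -0.2]
finger_gap: 0.0868
```

```bash
python3 - <<'E'
from cell import status
from h import *
s=status.state();print(s['time'],s['ee_pos'],s['force'],s['finger_gap'],s['tcp_rot'])
print(rel(s,[.5695,-.0777,.16],-np.pi/2+.01))
E
```

```text
11.4 [0.55006782 0.09905664 0.1847504 ] [ 0.45133794  0.02159659 -0.22497569] 0.08681382329593437 [ 0.71066616 -0.70347659  0.00093797  0.00856774]
(array([ 1.766e+02, -1.790e+01,  2.690e+01,  2.000e-04]), np.float64(-1.5605556250124035))
```

Call:
carry_out:
  targets:
    - [[177,-18,5,0],[177,-18,15,0],[177,-18,27,0],[177,-18,27,0],[177,-18,27,0]]

```text
time: 11.9
ee_pos: [0.5689, -0.0845, 0.1587]
tcp_rot: [0.708, -0.706, 0.001, 0.01]
force: [-0.8, 0.5, -0.1]
finger_gap: 0.0869
```

```bash
python3 - <<'E'
from cell import status
from h import *
s=status.state();print(s['time'],s['ee_pos'],s['force'],s['finger_gap'],s['tcp_rot'])
print(rel(s,[.5695,-.0777,.075],-np.pi/2+.01))
E
```

```text
11.9 [ 0.56891698 -0.08446187  0.15870797] [-0.750524    0.45474315 -0.09098875] 0.08690190512402524 [ 0.70788163 -0.70626009  0.00098174  0.00996594]
(array([-8.10e+00, -1.70e+00,  8.36e+01, -7.60e-03]), np.float64(-1.568404600119287))
```

Call:
carry_out:
  targets:
    - [[-8,-1.5,20,-0.007],[-8,-1.5,45,-0.007],[-8,-1.5,70,-0.007],[-8,-1.5,83.5,-0.007],[-8,-1.5,83.5,-0.007]]

```text
time: 12.4
ee_pos: [0.5684, -0.0771, 0.0736]
tcp_rot: [0.711, -0.704, -0.0, 0.011]
force: [0.6, -0.5, 1.2]
finger_gap: 0.0871
```

```bash
python3 - <<'E'
from cell import status
from h import *
s=status.state();print(s['time'],s['ee_pos'],s['force'],s['finger_gap'],s['tcp_rot'])
print(rel(s,[.5695,-.0777,.075],-np.pi/2+.01))
E
```

```text
12.4 [ 0.56836906 -0.07710413  0.0736267 ] [ 0.6093379  -0.48016675  1.18834007] 0.08705551622216287 [ 7.10598868e-01 -7.03516421e-01 -3.27481429e-04  1.06670866e-02]
(array([ 6.0e-01, -1.1e+00, -1.4e+00,  1.0e-04]), np.float64(-1.5606660060684463))
```

Call:
carry_out:
  targets:
    - [[0,-1,-1.5,0],[0,-1,-1.5,0],[0,-1,-1.5,0],[0,-1,-1.5,0],[0,-1,-1.5,0]]
  fingers: 1

```text
time: 12.9
ee_pos: [0.5697, -0.0771, 0.0758]
tcp_rot: [0.711, -0.704, 0.0, 0.01]
force: [-1.0, -0.4, 4.5]
finger_gap: 0.0598
```

```bash
python3 - <<'E'
from cell import status
from h import *
s=status.state();print(s['time'],s['ee_pos'],s['force'],s['finger_gap'],s['tcp_rot'])
print(rel(s,[.435,.340,.16],-np.pi/2+.01))
E
```

```text
12.9 [ 0.56974057 -0.07712474  0.07581249] [-1.00236984 -0.36850569  4.48604373] 0.059780015281214516 [ 7.10579065e-01 -7.03540081e-01  1.17903737e-04  1.04275327e-02]
(array([-4.172e+02,  1.318e+02, -8.850e+01,  1.000e-04]), np.float64(-1.5607323678876297))
```

Call:
carry_out:
  targets:
    - [[0,0,-30,0],[0,0,-65,0],[-30,8,-95,0],[-75,22,-110,0],[-122,38,-112,0]]

```text
time: 13.4
ee_pos: [0.5329, 0.047, 0.1889]
tcp_rot: [0.71, -0.704, 0.002, 0.009]
force: [-0.6, 1.4, -2.3]
finger_gap: 0.0599
```

Call:
carry_out:
  targets:
    - [[-50,16,0,0],[-100,32,0,0],[-150,48,0,0],[-200,64,0,0],[-235,75,0,0]]

```text
time: 13.9
ee_pos: [0.4549, 0.2832, 0.1863]
tcp_rot: [0.71, -0.704, 0.002, 0.009]
force: [1.2, 0.4, -2.1]
finger_gap: 0.0601
```

```bash
python3 - <<'E'
from cell import status
from h import *
s=status.state();print(s['time'],s['ee_pos'],s['force'],s['finger_gap'],s['tcp_rot'])
print(rel(s,[.435,.340,.14],-np.pi/2+.01))
E
```

```text
13.9 [0.45486971 0.28317887 0.18629919] [ 1.24702643  0.43772023 -2.1481065 ] 0.06005016887360059 [ 0.70981391 -0.70432993  0.00176408  0.00896927]
(array([-5.77e+01,  1.90e+01,  4.56e+01, -2.20e-03]), np.float64(-1.562962879874989))
```

Call:
carry_out:
  targets:
    - [[-35,12,0,0],[-58,19,0,0],[-58,19,15,0],[-58,19,35,0],[-58,19,45,0]]

```text
time: 14.4
ee_pos: [0.4345, 0.339, 0.1386]
tcp_rot: [0.71, -0.704, 0.002, 0.01]
force: [-0.1, 0.0, -2.8]
finger_gap: 0.06
```

```bash
python3 - <<'E'
from cell import status,viewer
from h import *
s=status.state();print(s['time'],s['ee_pos'],s['force'],s['finger_gap'],s['tcp_rot'])
print(rel(s,[.435,.340,.0815],-np.pi/2+.01))
p=viewer.read_camera('scene');cv2.imwrite('pics/s3.png',p['img'][60:240,280:500,::-1].repeat(3,0).repeat(3,1))
E
```

```text
14.4 [0.43450933 0.33901103 0.13855988] [-0.1385049   0.04814148 -2.79359308] 0.05998340957711013 [ 0.70967082 -0.70445518  0.00174609  0.01035249]
(array([-2.0e+00, -1.2e+00,  5.7e+01, -2.5e-03]), np.float64(-1.5633154704322643))
```

View pics/s3.png

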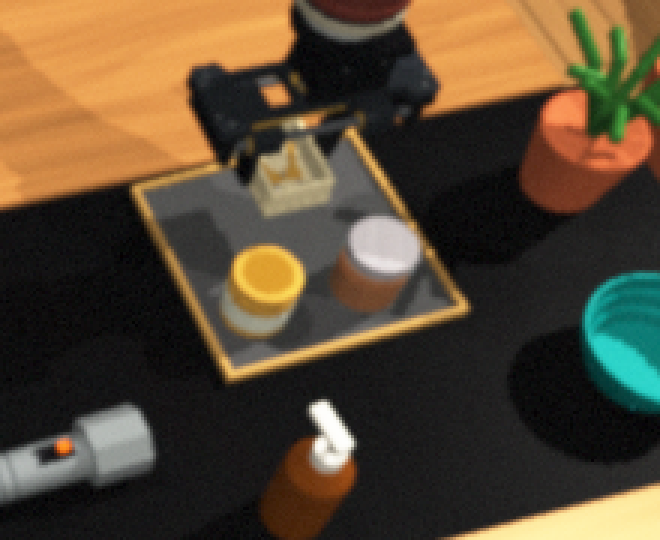

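Call:
carry_out:
  targets:
    - [[-2,-1,20,-0.002],[-2,-1,38,-0.002],[-2,-1,50,-0.002],[-2,-1,55,-0.002],[-2,-1,56.5,-0.002]]

```text
time: 14.95
ee_pos: [0.4346, 0.3394, 0.081]
tcp_rot: [0.71, -0.704, 0.002, 0.011]
force: [-0.5, 0.4, -1.4]
finger_gap: 0.06
```

Call:
carry_out:
  targets:
    - [[0,0,1,0],[0,0,1,0]]

```text
time: 15.15
ee_pos: [0.4349, 0.3397, 0.0809]
tcp_rot: [0.71, -0.704, 0.002, 0.011]
force: [-0.5, 0.3, -1.4]
finger_gap: 0.0599
```

Call:
carry_out:
  targets:
    - [[0,0,0,0],[0,0,0,0],[0,0,0,0],[0,0,-25,0],[0,0,-70,0]]
  fingers: -0.8

```text
time: 15.65
ee_pos: [0.4345, 0.3396, 0.1492]
tcp_rot: [0.71, -0.704, 0.001, 0.013]
force: [0.7, -0.1, 0.4]
finger_gap: 0.0778
```

Call:
carry_out:
  targets:
    - [[0,0,-50,0],[0,0,-100,0],[0,0,-150,0],[0,0,-150,0]]

```text
time: 16.05
ee_pos: [0.4385, 0.345, 0.3064]
tcp_rot: [0.71, -0.704, 0.002, 0.008]
force: [0.6, 0.2, 0.1]
finger_gap: 0.0784
```

```bash
python3 - <<'E'
from cell import status,viewer,spotter
from h import *
s=status.state();print(s['time'],s['ee_pos'],s['force'],s['finger_gap'],s['tcp_rot'])
p=viewer.read_camera('wrist');cv2.imwrite('pics/w3.png',p['img'][:,:,::-1])
T0={'jar':(.53,.394,0),'candle_tin':(.53,.29,0),'key_dish':(.435,.34,0.01),'tray':(.481,.346,1.62)}
for n in T0:
    r=spotter.trace(p,n)
    if not r: print(n,None);continue
    q,c=fit(n,[(p,np.array(r[0]['pixels']).astype(float))],T0[n],0.005 if n!='tray' else 0);print(n,r[0]['score'],np.round(q,4),round(c,3))
E
```

```text
16.05 [0.43854311 0.344966   0.30642292] [0.61759538 0.20815281 0.05524527] 0.07838700022869163 [ 0.71028249 -0.70386866  0.00203389  0.00797184]
jar 0.95 [0.5311 0.3923 0.0379] 0.032
candle_tin 0.66 [0.5302 0.2892 0.0224] 0.038
key_dish 0.86 [0.4342 0.3386 0.0214] 0.035
tray 0.62 [0.472  0.3521 1.6174] 0.343
```

View pics/w3.png

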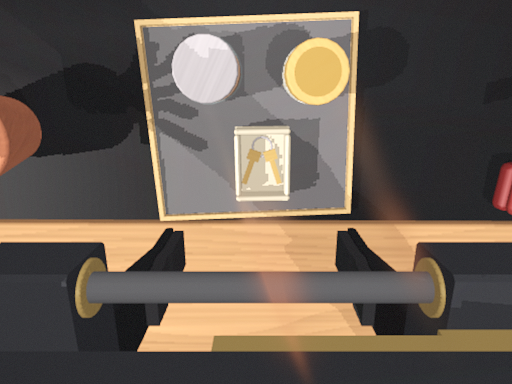

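```bash
python3 - <<'E'
from cell import status,viewer,spotter
from h import *
p=viewer.read_camera('wrist')
c=np.array([ray(p,u,.01) for u in [(137,22),(357,14),(350,215),(160,219)]]);print(c.round(3),c.mean(0))
s=status.state();print(rel(s,[.60,-.03,.30],-.0))
E
```

```text
[[0.573 0.459 0.01 ]
 [0.583 0.24  0.01 ]
 [0.367 0.227 0.01 ]
 [0.362 0.453 0.01 ]] [0.47119489 0.34479063 0.01      ]
(array([ 373.5   , -160.    ,    2.5   ,   -1.5617]), np.float64(-1.56170627305984))
```

Call:
carry_out:
  targets:
    - [[360,-200,70,-1.617],[360,-200,70,-1.617],[360,-200,70,-1.617],[360,-200,70,-1.617],[360,-200,70,-1.617]]
  fingers: -1
  squeeze: 30

```text
time: 16.85
ee_pos: [0.5517, 0.1369, 0.2595]
tcp_rot: [0.912, -0.41, -0.005, 0.013]
force: [0.1, 0.8, -0.1]
finger_gap: 0.0866
```

```bash
python3 - <<'E'
from cell import status,viewer,spotter
from h import *
s=status.state();print(s['time'],s['ee_pos'],s['tcp_rot'],s['joints']);print(rel(s,[.6395,.028,.22],.055))
E
```

```text
16.85 [0.55172684 0.13690849 0.25946673] [ 0.9121216  -0.40967124 -0.00489122  0.01340673] [ 0.32064345  0.29207323 -0.77261833  1.66326141  0.22074564  1.29990255
 -1.34023022]
(array([139.6   ,   5.6   ,  39.9   ,  -0.8992]), np.float64(-0.8442494088112757))
```

Call:
carry_out:
  targets:
    - [[140,6,40,-0.9],[140,6,40,-0.9],[140,6,40,-0.9],[140,6,40,-0.9],[140,6,40,-0.9]]

```text
time: 17.35
ee_pos: [0.6393, 0.0255, 0.2172]
tcp_rot: [0.999, -0.049, -0.011, 0.01]
force: [0.8, 1.6, -0.1]
finger_gap: 0.0867
```

```bash
python3 - <<'E'
from cell import status,viewer,spotter
from h import *
s=status.state();print(s['time'],s['ee_pos'],s['tcp_rot'],s['joints']);print(rel(s,[.6395,.028,.16],.055))
E
```

```text
17.35 [0.63928512 0.02552094 0.21724889] [ 0.99869362 -0.0487362  -0.01136517  0.01032773] [ 0.48149386  0.49851405 -0.8116231   1.53235298  0.38117655  1.30050633
 -0.48000068]
(array([ 1.2   , -3.7   , 57.2   , -0.1528]), np.float64(-0.0977584122305689))
```

Call:
carry_out:
  targets:
    - [[1,-4,20,-0.153],[1,-4,40,-0.153],[1,-4,57,-0.153],[1,-4,57,-0.153],[1,-4,57,-0.153]]

```text
time: 17.85
ee_pos: [0.6392, 0.0284, 0.1599]
tcp_rot: [0.999, 0.028, -0.013, 0.009]
force: [0.9, 0.1, 0.7]
finger_gap: 0.0869
```

```bash
python3 - <<'E'
from cell import status,viewer,spotter
from h import *
s=status.state();print(s['time'],s['ee_pos'],s['tcp_rot']);
def gp(s,d=.051): return s['ee_pos']+R.from_quat(s['tcp_rot']).apply([0,0,d])
print(gp(s),R.from_quat(s['tcp_rot']).apply([0,0,1]))
# want grasp point at
g=np.array([.6395,.028,.027]); z=R.from_quat(s['tcp_rot']).apply([0,0,1])
print(rel(s,g-.051*z,.055))
p=viewer.read_camera('wrist');img=p['img'].copy()
for part in M['flashlight']:
    cv2.polylines(img,[cv2.convexHull(proj(pose(part,.6395,.028,1.626,0),p).astype(np.float32)).astype(int)],True,(0,255,0),1)
cv2.imwrite('pics/w4.png',img[:,:,::-1])
E
```

```text
17.85 [0.63919808 0.02836623 0.15994865] [ 0.9994991   0.02752357 -0.0125271   0.00933123]
[0.63794715 0.02737975 0.10897354] [-0.024528   -0.01934269 -0.999512  ]
(array([ 3.70e+00, -2.00e+00,  8.19e+01, -2.00e-04]), np.float64(0.05483114323628024))
```

View pics/w4.png

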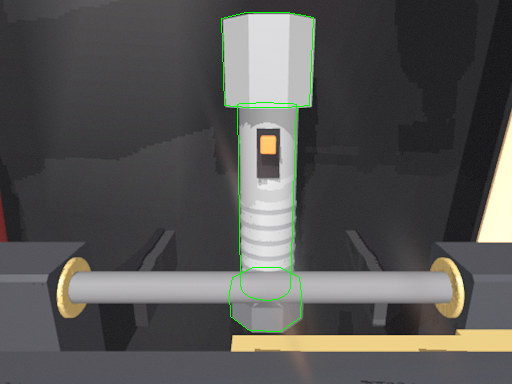

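Call:
carry_out:
  targets:
    - [[3.5,-2,25,0],[3.5,-2,50,0],[3.5,-2,72,0],[3.5,-2,82,0],[3.5,-2,82,0]]

```text
time: 18.4
ee_pos: [0.6408, 0.029, 0.0782]
tcp_rot: [1.0, 0.028, -0.012, 0.009]
force: [1.0, 0.5, 0.7]
finger_gap: 0.0868
```

Call:
carry_out:
  targets:
    - [[0,0,0,0],[0,0,0,0],[0,0,0,0],[0,0,0,0],[0,0,0,0]]
  fingers: 1

```text
time: 18.9
ee_pos: [0.641, 0.029, 0.0786]
tcp_rot: [1.0, 0.027, -0.012, 0.009]
force: [0.6, 0.1, -1.0]
finger_gap: 0.0547
```

```bash
python3 - <<'E'
from cell import status,viewer,spotter
from h import *
s=status.state();print(s['time'],s['ee_pos'],s['tcp_rot'],s['finger_gap'],s['force'],s['torque'])
z=R.from_quat(s['tcp_rot']).apply([0,0,1]);print(s['ee_pos']+z*.051,z)
E
```

```text
18.9 [0.64095989 0.02902557 0.07860825] [ 0.9995041   0.02748039 -0.01214601  0.00942591] 0.054674062738225344 [ 0.61298457  0.1318721  -0.95744179] [ 0.04723724 -0.08361884  0.00129955]
[0.63974803 0.02803056 0.02763236] [-0.02376191 -0.01951002 -0.99952725]
```

Fingers still closing.

Call:
carry_out:
  targets:
    - [[0,0,0,0],[0,0,0,0],[0,0,0,0],[0,0,0,0]]

```text
time: 19.3
ee_pos: [0.6411, 0.029, 0.0787]
tcp_rot: [1.0, 0.027, -0.012, 0.009]
force: [0.5, -0.3, 1.4]
finger_gap: 0.0381
```

Call:
carry_out:
  targets:
    - [[0,0,-20,0],[0,0,-50,0],[0,0,-85,0],[0,0,-110,0],[0,0,-110,0]]

```text
time: 19.8
ee_pos: [0.6451, 0.0319, 0.1922]
tcp_rot: [1.0, 0.028, -0.009, 0.009]
force: [-0.3, -0.1, -2.9]
finger_gap: 0.038
```

```bash
python3 - <<'E'
from cell import status,viewer,spotter
from h import *
s=status.state();print(s['time'],s['ee_pos'],s['tcp_rot'],s['finger_gap'],s['force'],s['torque'])
print(rel(s,[.525,-.365,.27],1.1136-np.pi/2))
E
```

```text
19.8 [0.64510573 0.03185446 0.19218756] [ 0.99953338  0.0275078  -0.00943049  0.00934935] 0.038010612602502526 [-0.2652532  -0.08081465 -2.92817194] [ 0.00832754 -0.15700586  0.07684843]
(array([-143.2  ,  391.   ,  -68.   ,    0.512]), np.float64(0.05485136427210468))
```

```bash
python3 - <<'E'
from cell import status,viewer,spotter
from h import *
import pickle
obs=[]
for n in ['scene','side']:
    p=viewer.read_camera(n); r=spotter.trace(p,'cradle'); m=np.array(r[0]['pixels']).astype(float); obs.append((p,m)); print(r[0]['score'],m.sum())
for o in (obs,obs[:1],obs[1:]):
    q,c=fit('cradle',o,(.5212,-.365,1.1136)); print(np.round(q,4),c)
    if o is obs:
        qq=q
p,m=obs[0]; img=p['img'].copy()
def line(pts,col): cv2.polylines(big,[((proj(pose(np.array(pts)/1000,*qq,0),p)+.5)*4-.5-[160,640]).astype(int)],False,col,1)
big=cv2.resize(img,None,fx=4,fy=4,interpolation=cv2.INTER_CUBIC)[640:1040,160:760].copy()
line([(-93,-39,14),(123,-39,14),(123,39,14),(-93,39,14)],(0,255,0))
line([(-93,-34,14),(123,-34,14)],(255,0,0));line([(-93,34,14),(123,34,14)],(255,0,0))
line([(-93,-39,40),(-119,-39,40),(-119,39,40),(-93,39,40),(-93,-39,40)],(0,0,255))
cv2.imwrite('pics/c1.png',big[:,:,::-1])
E
```

```text
0.85 3355.0
0.63 4091.0
[ 0.5222 -0.3668  1.1018] 0.04133638759620395
[ 0.5213 -0.3643  1.1147] 0.03314972970649355
[ 0.5226 -0.3684  1.11  ] 0.015344716211619147
```

View pics/c1.png

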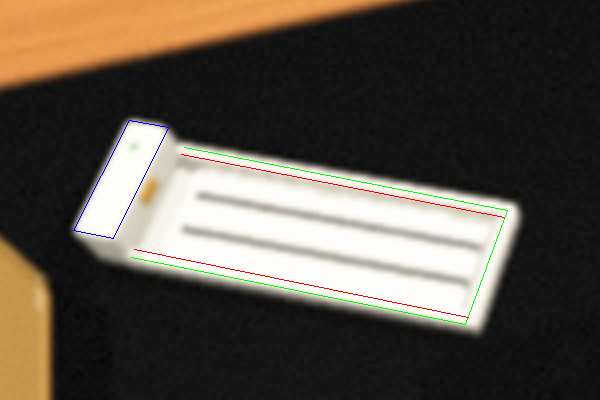

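```bash
cat >> h.py <<'E'
M['cradle']=[box(-93,129,-40,40,0,14),box(-119,-93,-40,40,0,40)]
E
python3 - <<'E'
from cell import status,viewer,spotter
from h import *
obs=[]
for n in ['scene','side']:
    p=viewer.read_camera(n); r=spotter.trace(p,'cradle'); m=np.array(r[0]['pixels']).astype(float); obs.append((p,m))
    print(n,[ (np.round(ray(p,k['centre'],0.0),4),round(k['score'],2)) for k in spotter.spot_point(p,'cradle')[:1]])
for o in (obs,obs[:1],obs[1:]):
    q,c=fit('cradle',o,(.5212,-.365,1.1136)); print(np.round(q,4),c)
s=status.state();print(s['time'],s['ee_pos'])
z=R.from_quat(s['tcp_rot']).apply([0,0,1]);print(z)
E
```

```text
scene [(array([ 0.5203, -0.3715,  0.    ]), 0.78)]
side [(array([ 0.5213, -0.3715,  0.    ]), 0.65)]
[ 0.5203 -0.3695  1.1049] 0.05083423684742705
[ 0.5192 -0.3683  1.1202] 0.035749232072031845
[ 0.5204 -0.3739  1.1167] 0.022699881942057853
20.3 [0.64348168 0.03117297 0.18803106]
[-0.02437393 -0.01932649 -0.99951608]
```

```bash
cat >> h.py <<'E'
def relg(s,g,yaw):
    r=R.from_quat(s['tcp_rot']); z=r.apply([0,0,1]); 
    # turning about tool z keeps z
    return rel(s,np.array(g)-.051*z,yaw)
E
python3 - <<'E'
from cell import status
from h import *
s=status.state()
print(relg(s,[.5205,-.3685,.16],1.113-np.pi/2-.003))
E
```

```text
(array([-143.9   ,  391.7   ,  -12.3   ,    0.5156]), np.float64(0.054810168557412824))
```

Call:
carry_out:
  targets:
    - [[-15,40,-12,0.05],[-33,88,-12,0.12],[-51,136,-12,0.2],[-68,184,-12,0.28],[-82,222,-12,0.36]]

```text
time: 20.8
ee_pos: [0.573, -0.1975, 0.2061]
tcp_rot: [0.988, -0.154, -0.011, 0.012]
force: [0.3, -0.4, -2.8]
finger_gap: 0.0375
```

```bash
python3 - <<'E'
from cell import status
from h import *
s=status.state();print(s['time'],s['ee_pos'],s['tcp_rot'],s['finger_gap'],s['force'])
print(relg(s,[.5205,-.3685,.14],1.113-np.pi/2))
E
```

```text
20.8 [ 0.57301893 -0.19750414  0.2061116 ] [ 0.98791945 -0.15415677 -0.01057915  0.01178699] 0.03752102211687345 [ 0.31998884 -0.43968856 -2.84759357]
(array([3.30e+00, 1.77e+02, 1.98e+01, 1.48e-01]), np.float64(-0.3098164107788437))
```

Call:
carry_out:
  targets:
    - [[1,45,5,0.05],[2,90,10,0.1],[3,140,15,0.148],[3,177,20,0.148],[3,177,20,0.148]]

```text
time: 21.3
ee_pos: [0.5175, -0.3746, 0.1894]
tcp_rot: [0.973, -0.231, -0.011, 0.014]
force: [-0.5, -0.3, -2.4]
finger_gap: 0.0381
```

```bash
cat > look.py <<'E'
from cell import status,viewer,spotter
from h import *
import sys
def show(tag,q,cq):
    s=status.state()
    rr=R.from_quat(s['tcp_rot']); z=rr.apply([0,0,1]); g=s['ee_pos']+.051*z
    for n in ['scene','side']:
        p=viewer.read_camera(n)
        c=proj(np.array([[cq[0],cq[1],.03]]),p)[0]
        x0=int(np.clip(c[0]-85,0,342));y0=int(np.clip(c[1]-65,0,254))
        big=cv2.resize(p['img'],None,fx=4,fy=4,interpolation=cv2.INTER_CUBIC)[y0*4:y0*4+512,x0*4:x0*4+680].copy()
        cv2.imwrite(f'pics/{tag}_{n}.png',big[:,:,::-1])
E
python3 - <<'E'
from look import *
s=status.state();print(s['time'],s['ee_pos'],s['tcp_rot'],s['finger_gap'],s['force'])
print(relg(s,[.5205,-.3685,.06],1.113-np.pi/2))
show('f1',None,(.5205,-.3685,1.113))
E
```

```text
21.3 [ 0.5175433  -0.37462533  0.18936125] [ 0.97271786 -0.23131572 -0.0109169   0.01392229] 0.03810218550239964 [-0.4916626  -0.25366072 -2.43832553]
(array([ 1.80e+00, -1.10e+01,  7.81e+01, -9.40e-03]), np.float64(-0.4671720356162041))
```

View pics/f1_scene.png

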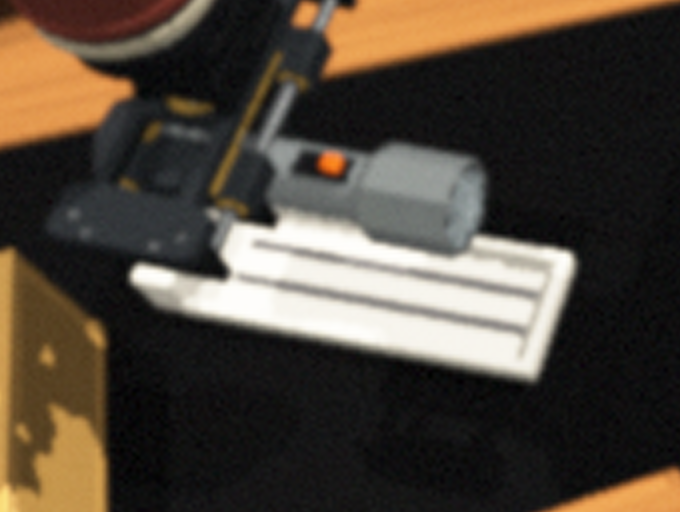

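View pics/f1_side.png

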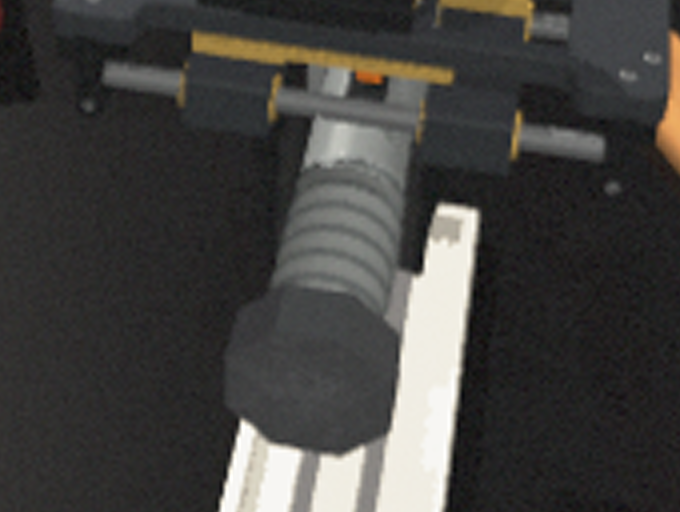

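Call:
carry_out:
  targets:
    - [[2,-11,10,-0.009],[2,-11,30,-0.009],[2,-11,50,-0.009],[2,-11,60,-0.009],[2,-11,60,-0.009]]

```text
time: 21.9
ee_pos: [0.526, -0.3584, 0.1281]
tcp_rot: [0.975, -0.222, -0.011, 0.011]
force: [-0.0, 0.1, -2.6]
finger_gap: 0.0381
```

```bash
python3 - <<'E'
from look import *
s=status.state();print(s['time'],s['ee_pos'],s['tcp_rot'],s['finger_gap'],s['force'])
print(relg(s,[.5205,-.3685,.034],1.113-np.pi/2))
z=R.from_quat(s['tcp_rot']).apply([0,0,1]); print(s['ee_pos']+z*.051)
p=viewer.read_camera('wrist'); img=p['img'].copy(); cv2.imwrite('pics/w5r.png',img[:,:,::-1])
qq=(.5205,-.3685,1.113)
def line(pts,col): cv2.polylines(img,[proj(pose(np.array(pts)/1000,*qq,0),p).astype(int)],False,col,1)
line([(-93,-40,14),(129,-40,14),(129,40,14),(-93,40,14)],(0,255,0))
line([(-93,-34,14),(123,-34,14),(123,34,14),(-93,34,14)],(255,0,0))
line([(-93,-34,6),(123,-34,6),(123,34,6),(-93,34,6)],(255,0,255))
cv2.imwrite('pics/w5.png',img[:,:,::-1])
E
```

```text
21.9 [ 0.52602198 -0.35836703  0.12809606] [ 0.97486459 -0.22222072 -0.01131402  0.01135699] 0.03809752837171848 [-0.00835015  0.07858193 -2.58898123]
(array([1.00e+00, 9.00e+00, 4.34e+01, 9.30e-03]), np.float64(-0.44847290181727484))
[ 0.52463954 -0.35923987  0.07712227]
```

View pics/w5.png

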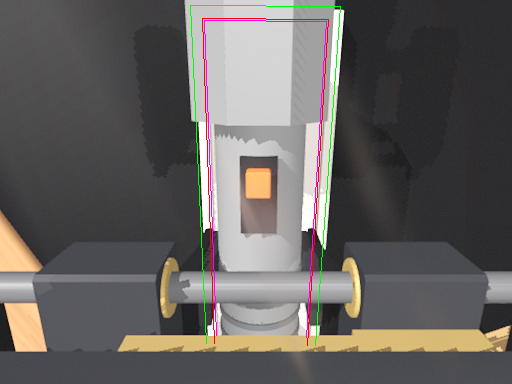

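View pics/w5r.png

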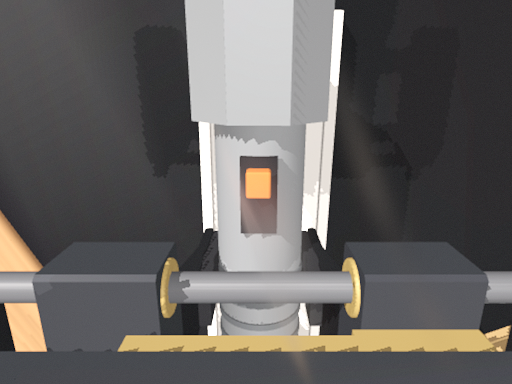

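```bash
python3 - <<'E'
from look import *
s=status.state();print(s['time'],s['ee_pos'])
print(relg(s,[.521,-.370,.0345],1.111-np.pi/2))
E
```

```text
21.95 [ 0.52648282 -0.35901752  0.12944997]
(array([1.30e+00, 9.70e+00, 4.42e+01, 1.07e-02]), np.float64(-0.4490905984684083))
```

Call:
carry_out:
  targets:
    - [[1.3,10,0,0.01],[1.3,10,5,0.01],[1.3,10,10,0.01],[1.3,10,20,0.01],[1.3,10,20,0.01]]

```text
time: 22.45
ee_pos: [0.5219, -0.3685, 0.1079]
tcp_rot: [0.974, -0.227, -0.012, 0.011]
force: [0.7, -0.3, -3.0]
finger_gap: 0.0377
```

```bash
python3 - <<'E'
from look import *
s=status.state();print(s['time'],s['ee_pos'])
print(relg(s,[.521,-.370,.0345],1.111-np.pi/2))
E
```

```text
22.45 [ 0.5219242  -0.36849688  0.10791743]
(array([ 1.10e+00, -2.00e-01,  2.24e+01,  7.00e-04]), np.float64(-0.4590544559914036))
```

Call:
carry_out:
  targets:
    - [[1,0,8,0],[1,0,15,0],[1,0,19,0],[1,0,21,0],[1,0,22,0]]

```text
time: 22.95
ee_pos: [0.5222, -0.3692, 0.0857]
tcp_rot: [0.974, -0.227, -0.012, 0.011]
force: [-0.4, -0.4, -1.0]
finger_gap: 0.038
```

```bash
python3 - <<'E'
from look import *
s=status.state();print(s['time'],s['ee_pos'],s['force'])
z=R.from_quat(s['tcp_rot']).apply([0,0,1]); print(s['ee_pos']+z*.051,z)
show('f2',None,(.5205,-.3685,1.113))
E
```

```text
22.95 [ 0.52221313 -0.36922954  0.08568922] [-0.39254838 -0.39958251 -1.00009023]
[ 0.52079611 -0.37007085  0.03471585] [-0.02778464 -0.01649621 -0.99947781]
```

View pics/f2_scene.png

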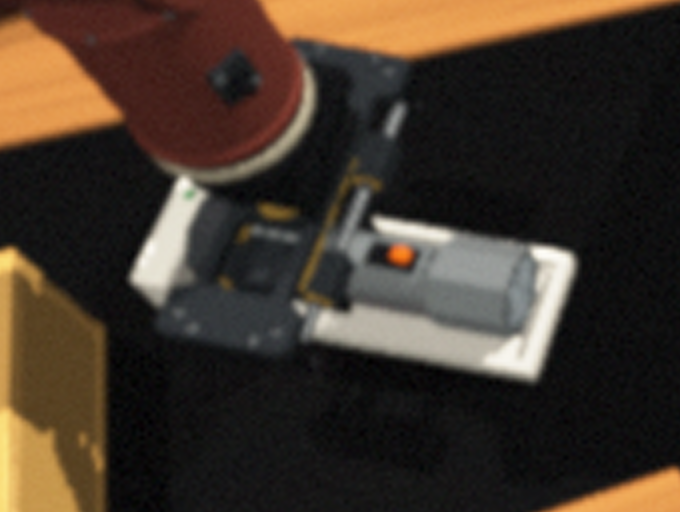

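View pics/f2_side.png

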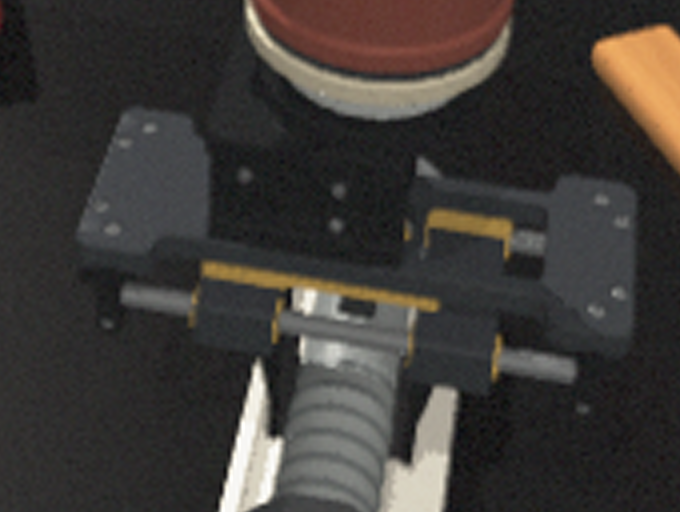

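```bash
python3 - <<'E'
from look import *
p=viewer.read_camera('wrist');img=p['img'].copy()
qq=(.521,-.370,1.111)
def line(pts,col): cv2.polylines(img,[proj(pose(np.array(pts)/1000,*qq,0),p).astype(int)],False,col,1)
line([(-93,-40,14),(129,-40,14),(129,40,14),(-93,40,14)],(0,255,0))
line([(-93,-34,14),(123,-34,14),(123,34,14),(-93,34,14)],(255,0,0))
for part in M['flashlight']:
    cv2.polylines(img,[cv2.convexHull(proj(pose(part,*qq,.006),p).astype(np.float32)).astype(int)],True,(0,255,255),1)
cv2.imwrite('pics/w6.png',img[:,:,::-1])
E
```

```text
(no output)
```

View pics/w6.png

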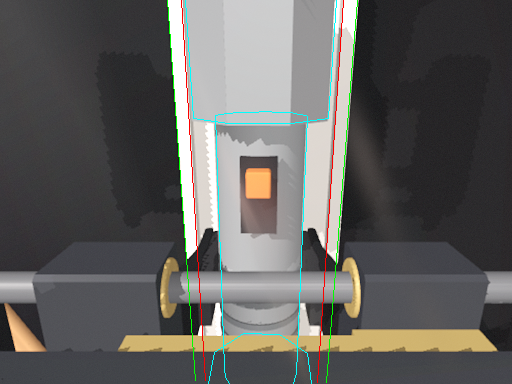

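Call:
carry_out:
  targets:
    - [[0,0,0.5,0],[0,0,0.5,0]]

```text
time: 23.3
ee_pos: [0.5225, -0.3694, 0.0859]
tcp_rot: [0.974, -0.227, -0.011, 0.011]
force: [0.6, 0.2, -2.0]
finger_gap: 0.0377
```

Call:
carry_out:
  targets:
    - [[0,0,0,0],[0,0,0,0],[0,0,0,0],[0,0,-6,0],[0,0,-15,0]]
  fingers: -0.15

```text
time: 23.8
ee_pos: [0.5227, -0.369, 0.1011]
tcp_rot: [0.974, -0.227, -0.012, 0.011]
force: [-0.8, 0.0, -0.5]
finger_gap: 0.0499
```

Call:
carry_out:
  targets:
    - [[0,0,-30,0],[0,0,-75,0],[0,0,-125,0],[0,30,-150,0],[0,60,-160,0]]
  fingers: -1

```text
time: 24.3
ee_pos: [0.5022, -0.42, 0.268]
tcp_rot: [0.974, -0.226, -0.009, 0.013]
force: [0.1, -0.4, -0.6]
finger_gap: 0.0818
```

```bash
python3 - <<'E'
from look import *
s=status.state();print(s['time'],s['ee_pos'],s['force'],s['tcp_rot'],s['finger_gap'])
p=viewer.read_camera('wrist');img=p['img'].copy()
for n,z in (('flashlight',.006),('cradle',0)):
    r=spotter.trace(p,n)
    q,c=fit(n,[(p,np.array(r[0]['pixels']).astype(float))],(.521,-.37,1.111),z);print(n,r[0]['score'],np.round(q,4),c)
cv2.imwrite('pics/w7.png',img[:,:,::-1])
E
```

```text
24.3 [ 0.50222308 -0.42004356  0.26800597] [ 0.14217788 -0.38386581 -0.58110255] [ 0.97400776 -0.22600277 -0.00853503  0.01260123] 0.08181400310918631
flashlight 0.57 [ 0.5199 -0.371   1.1085] 0.02028051308103429
cradle 0.84 [ 0.5209 -0.3695  1.1125] 0.5149765032350053
```

View pics/w7.png

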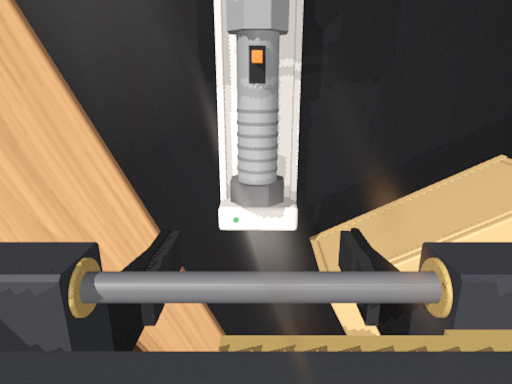

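```bash
python3 - <<'E'
from look import *
s=status.state();print(rel(s,[.435,.338,.22],-1.561))
E
```

```text
(array([-396.7   , -652.9   ,   31.6   ,    1.0979]), np.float64(-0.46311548856012186))
```

Call:
carry_out:
  targets:
    - [[-397,-653,31,1.1],[-397,-653,31,1.1],[-397,-653,31,1.1],[-397,-653,31,1.1],[-397,-653,31,1.1]]

```text
time: 24.95
ee_pos: [0.4785, -0.1682, 0.2487]
tcp_rot: [0.821, -0.57, -0.006, 0.015]
force: [1.5, 1.6, -0.2]
finger_gap: 0.0871
```

```bash
python3 - <<'E'
from look import *
s=status.state();print(s['time'],s['ee_pos'],s['tcp_rot']);print(rel(s,[.435,.338,.22],-1.561))
E
```

```text
24.95 [ 0.47847137 -0.16823701  0.2487237 ] [ 0.82139861 -0.57012792 -0.00574955  0.01501407]
(array([-4.897e+02, -1.371e+02,  2.070e+01,  3.476e-01]), np.float64(-1.213382674930962))
```

Call:
carry_out:
  targets:
    - [[-490,-137,21,0.348],[-490,-137,21,0.348],[-490,-137,21,0.348],[-490,-137,21,0.348],[-490,-137,21,0.348]]

```text
time: 25.45
ee_pos: [0.4567, 0.0759, 0.2349]
tcp_rot: [0.711, -0.703, -0.003, 0.016]
force: [0.8, 0.9, 0.2]
finger_gap: 0.0868
```

```bash
python3 - <<'E'
from look import *
s=status.state();print(s['time'],s['ee_pos'],s['tcp_rot']);print(rel(s,[.435,.338,.22],-1.561))
E
```

```text
25.45 [0.45674138 0.07594546 0.23492855] [ 0.71067617 -0.70333411 -0.00268261  0.01591595]
(array([-2.625e+02,  1.870e+01,  1.060e+01,  8.000e-04]), np.float64(-1.5601664300697102))
```

Call:
carry_out:
  targets:
    - [[-50,3,5,0],[-100,7,10,0],[-150,11,10,0],[-200,15,10,0],[-245,18,10,0]]

```text
time: 25.95
ee_pos: [0.4344, 0.3231, 0.2209]
tcp_rot: [0.711, -0.703, -0.003, 0.016]
force: [1.5, -0.3, 0.4]
finger_gap: 0.0873
```

Call:
carry_out:
  targets:
    - [[-15,1,0,0],[-15,1,0,0],[-15,1,0,0]]

```text
time: 26.25
ee_pos: [0.4324, 0.3385, 0.2204]
tcp_rot: [0.712, -0.702, -0.003, 0.016]
force: [-0.6, -0.5, -0.6]
finger_gap: 0.0869
```

```bash
python3 - <<'E'
from look import *
s=status.state();print(s['time'],s['ee_pos'],s['tcp_rot']);print(relg(s,[.4342,.339,.030],-1.556))
E
```

```text
26.25 [0.43235064 0.3384556  0.22044248] [ 0.71172169 -0.70226548 -0.00275212  0.01636633]
(array([-4.200e+00, -7.000e+00,  1.393e+02, -1.200e-03]), np.float64(-1.5571621816370824))
```

Call:
carry_out:
  targets:
    - [[-4,-7,40,0],[-4,-7,85,0],[-4,-7,120,0],[-4,-7,139,0],[-4,-7,139,0]]

```text
time: 26.75
ee_pos: [0.435, 0.3373, 0.0792]
tcp_rot: [0.711, -0.703, -0.003, 0.018]
force: [-0.1, -0.3, 0.2]
finger_gap: 0.0867
```

Call:
carry_out:
  targets:
    - [[0,0,0,0],[0,0,0,0],[0,0,0,0],[0,0,0,0],[0,0,0,0]]
  fingers: 1
  squeeze: 20

```text
time: 27.25
ee_pos: [0.4354, 0.3377, 0.0801]
tcp_rot: [0.711, -0.703, -0.003, 0.018]
force: [0.4, -1.6, 5.3]
finger_gap: 0.0599
```

```bash
cat >> h.py <<'E'
def gp(s):
    z=R.from_quat(s['tcp_rot']).apply([0,0,1]); return s['ee_pos']+.051*z
E
python3 - <<'E'
from look import *
s=status.state();print(s['time'],s['ee_pos'],s['tcp_rot'],s['finger_gap'],s['force'],gp(s));print(relg(s,[.5697,-.077,.12],-1.561))
E
```

```text
27.25 [0.43543697 0.33774347 0.08005512] [ 0.71106853 -0.70289588 -0.00255411  0.01767479] 0.05989395993229146 [ 0.40671508 -1.55798922  5.32029687] [0.43398453 0.33664465 0.02908765]
(array([ 4.171e+02, -1.284e+02, -8.580e+01,  2.100e-03]), np.float64(-1.5589316671214761))
```

Call:
carry_out:
  targets:
    - [[0,0,-30,0],[0,0,-65,0],[30,-8,-95,0],[75,-22,-112,0],[122,-38,-112,0]]

```text
time: 27.75
ee_pos: [0.4788, 0.2189, 0.1962]
tcp_rot: [0.712, -0.702, -0.002, 0.016]
force: [0.4, 0.2, -1.9]
finger_gap: 0.0602
```

Call:
carry_out:
  targets:
    - [[50,-15,0,0],[100,-30,0,0],[150,-46,0,0],[200,-61,0,0],[240,-74,0,0]]

```text
time: 28.25
ee_pos: [0.5559, -0.021, 0.1992]
tcp_rot: [0.712, -0.702, -0.002, 0.016]
force: [0.3, -0.3, -1.8]
finger_gap: 0.06
```

```bash
python3 - <<'E'
from look import *
s=status.state();print(s['time'],s['ee_pos'],s['tcp_rot'],s['finger_gap'],s['force'],gp(s));print(relg(s,[.5695,-.0775,.08],-1.561))
E
```

```text
28.25 [ 0.55586261 -0.02098645  0.19918286] [ 0.7120744  -0.70191962 -0.00150234  0.0160201 ] 0.0600159584605564 [ 0.34784591 -0.29171992 -1.79385639] [ 0.55460652 -0.02204245  0.14820927]
(array([ 5.43e+01, -1.58e+01,  6.90e+01,  4.80e-03]), np.float64(-1.556179591191126))
```

Call:
carry_out:
  targets:
    - [[35,-10,0,0.005],[54,-16,15,0.005],[54,-16,40,0.005],[54,-16,60,0.005],[54,-16,69,0.005]]

```text
time: 28.75
ee_pos: [0.5694, -0.0756, 0.1283]
tcp_rot: [0.711, -0.703, -0.003, 0.017]
force: [-0.4, 0.6, -1.8]
finger_gap: 0.0599
```

```bash
python3 - <<'E'
from look import *
s=status.state();print(s['time'],s['ee_pos'],s['tcp_rot'],s['finger_gap'],s['force'],gp(s));print(relg(s,[.5695,-.0775,.025],-1.561))
E
```

```text
28.75 [ 0.5694409  -0.07557742  0.12832478] [ 0.71058417 -0.70340124 -0.00313873  0.01694015] 0.05988221123675154 [-0.36948101  0.56984828 -1.75120046] [ 0.56799801 -0.07658004  0.07735505]
(array([-1.00e-01, -3.00e+00,  5.23e+01,  6.00e-04]), np.float64(-1.5603605050770533))
```

Call:
carry_out:
  targets:
    - [[0,-3,18,0],[0,-3,36,0],[0,-3,47,0],[0,-3,51,0],[0,-3,52.5,0]]

```text
time: 29.25
ee_pos: [0.571, -0.0763, 0.0756]
tcp_rot: [0.711, -0.703, -0.003, 0.017]
force: [0.4, 0.6, -1.0]
finger_gap: 0.0599
```

```bash
python3 - <<'E'
from look import *
s=status.state();print(s['time'],s['ee_pos'],s['finger_gap'],s['force'],gp(s))
E
```

```text
29.25 [ 0.57104807 -0.07627479  0.07557167] 0.05993482828149296 [ 0.36867236  0.61960161 -1.00956366] [ 0.56959759 -0.07726617  0.02460194]
```

Near contact; release and go up.

Call:
carry_out:
  targets:
    - [[0,0,0.5,0],[0,0,0.5,0]]

```text
time: 29.45
ee_pos: [0.5715, -0.0762, 0.0758]
tcp_rot: [0.711, -0.703, -0.003, 0.017]
force: [-0.2, 0.8, -1.2]
finger_gap: 0.0603
```

Call:
carry_out:
  targets:
    - [[0,0,0,0],[0,0,0,0],[0,0,0,0],[0,0,-25,0],[0,0,-70,0]]
  fingers: -0.8

```text
time: 29.95
ee_pos: [0.5715, -0.075, 0.1439]
tcp_rot: [0.711, -0.703, -0.005, 0.018]
force: [1.7, -0.2, 0.2]
finger_gap: 0.0777
```

```bash
python3 - <<'E'
from look import *
s=status.state();print(s['time'],s['ee_pos'],s['tcp_rot'],s['finger_gap'],s['force'],gp(s));print(relg(s,[.5302,.2892,.15],-1.571))
E
```

```text
29.95 [ 0.57151253 -0.07496734  0.14390692] [ 0.7107563  -0.70318658 -0.00517353  0.01809284] 0.07769442164002319 [ 1.65384384 -0.20097554  0.20715885] [ 0.56983976 -0.07590795  0.09294304]
(array([-3.644e+02,  3.770e+01, -6.250e+01,  1.120e-02]), np.float64(-1.5597905623882518))
```

Call:
carry_out:
  targets:
    - [[-10,1,-45,0.011],[-60,6,-62,0.011],[-110,11,-62,0.011],[-160,16,-62,0.011],[-210,22,-62,0.011]]

```text
time: 30.45
ee_pos: [0.5495, 0.1338, 0.2035]
tcp_rot: [-0.707, 0.707, 0.005, -0.018]
force: [0.8, 0.9, 0.8]
finger_gap: 0.0785
```

Call:
carry_out:
  targets:
    - [[-50,5,0,0],[-100,10,0,0],[-140,15,0,0],[-152,16,0,0],[-152,16,0,0]]

```text
time: 30.95
ee_pos: [0.5326, 0.2883, 0.2013]
tcp_rot: [0.708, -0.706, -0.005, 0.017]
force: [0.5, 0.5, 0.7]
finger_gap: 0.078
```

```bash
python3 - <<'E'
from look import *
s=status.state();print(s['time'],s['ee_pos'],s['tcp_rot'],s['finger_gap'],s['force'],gp(s));print(relg(s,[.5302,.2892,.037],-1.571))
E
```

```text
30.95 [0.53261844 0.28827209 0.20129384] [ 0.70806925 -0.70591033 -0.00498712  0.01742581] 0.07799757965085292 [0.53701607 0.52404393 0.74872356] [0.53100354 0.28737263 0.15032735]
(array([-3.800e+00, -2.800e+00,  1.132e+02,  3.500e-03]), np.float64(-1.5674643516596085))
```

Call:
carry_out:
  targets:
    - [[-4,-3,35,0],[-4,-3,70,0],[-4,-3,100,0],[-4,-3,113,0],[-4,-3,113,0]]

```text
time: 31.45
ee_pos: [0.5319, 0.2879, 0.0867]
tcp_rot: [0.707, -0.707, -0.005, 0.019]
force: [-0.3, 0.1, 0.3]
finger_gap: 0.0783
```

Call:
carry_out:
  targets:
    - [[0,0,0,0],[0,0,0,0],[0,0,0,0],[0,0,0,0],[0,0,0,0]]
  fingers: 1

```text
time: 31.95
ee_pos: [0.5327, 0.2885, 0.0881]
tcp_rot: [0.707, -0.707, -0.005, 0.018]
force: [-0.4, 0.4, 6.4]
finger_gap: 0.0601
```

```bash
python3 - <<'E'
from look import *
s=status.state();print(s['time'],s['ee_pos'],s['tcp_rot'],s['finger_gap'],s['force'],gp(s));print(relg(s,[.5652,.0215,.14],-1.571))
E
```

```text
31.95 [0.53271451 0.28852974 0.08813317] [ 0.70735568 -0.70661475 -0.00469383  0.01793045] 0.06011911595507936 [-0.36247945  0.35918807  6.41203622] [0.53108352 0.28757436 0.03716821]
(array([ 2.68e+02, -3.06e+01, -9.89e+01,  1.60e-03]), np.float64(-1.5694489666052291))
```

Call:
carry_out:
  targets:
    - [[0,0,-30,0],[0,0,-60,0],[30,-3,-90,0],[75,-8,-105,0],[122,-14,-108,0]]

```text
time: 32.45
ee_pos: [0.5508, 0.1688, 0.2004]
tcp_rot: [0.708, -0.706, -0.004, 0.016]
force: [2.2, -0.3, -1.7]
finger_gap: 0.0599
```

Call:
carry_out:
  targets:
    - [[45,-5,0,0],[90,-10,0,0],[125,-14,0,0],[142,-16,0,0],[142,-16,0,0]]

```text
time: 32.95
ee_pos: [0.5675, 0.0229, 0.2023]
tcp_rot: [-0.706, 0.708, 0.003, -0.017]
force: [1.4, 0.6, -1.9]
finger_gap: 0.0595
```

```bash
python3 - <<'E'
from look import *
s=status.state();print(s['time'],s['ee_pos'],s['tcp_rot'],s['finger_gap'],s['force'],gp(s));print(relg(s,[.5652,.0215,.034],-1.571))
E
```

```text
32.95 [0.56753586 0.02292855 0.20230859] [-0.70646615  0.70753224  0.00339136 -0.01709418] 0.05947231344623128 [ 1.43712493  0.60616802 -1.90434638] [0.56605783 0.0219415  0.15133957]
(array([-1.800e+00, -2.500e+00,  1.173e+02, -1.000e-03]), np.float64(-1.5720232985625437))
```

Call:
carry_out:
  targets:
    - [[-2,-2.5,35,0],[-2,-2.5,70,0],[-2,-2.5,98,0],[-2,-2.5,110,0],[-2,-2.5,115,0]]

```text
time: 33.45
ee_pos: [0.5661, 0.0236, 0.0865]
tcp_rot: [-0.707, 0.707, 0.004, -0.018]
force: [-0.1, -0.5, -1.4]
finger_gap: 0.0598
```

```bash
python3 - <<'E'
from look import *
s=status.state();print(s['time'],s['ee_pos'],s['tcp_rot'],s['finger_gap'],s['force'],gp(s));print(relg(s,[.5652,.0215,.0325],-1.571))
E
```

```text
33.45 [0.56609689 0.02363232 0.08647895] [-0.7069287   0.70705617  0.00413279 -0.01750156] 0.05980431308505908 [-0.08662876 -0.51434859 -1.44482987] [0.56453668 0.0226684  0.03551193]
(array([ 1.1e+00, -8.0e-01,  3.0e+00,  3.0e-04]), np.float64(-1.5706873313449237))
```

Call:
carry_out:
  targets:
    - [[1,-0.5,1.5,0],[1,-0.5,2.5,0],[1,-0.5,3,0]]

```text
time: 33.75
ee_pos: [0.5672, 0.0227, 0.0846]
tcp_rot: [-0.707, 0.707, 0.004, -0.017]
force: [-0.7, 0.9, -1.9]
finger_gap: 0.0598
```

Call:
carry_out:
  targets:
    - [[0,0,0.2,0],[0,0,0.2,0]]

```text
time: 33.95
ee_pos: [0.5677, 0.0227, 0.0851]
tcp_rot: [-0.707, 0.707, 0.003, -0.017]
force: [0.4, -0.5, -1.9]
finger_gap: 0.0601
```

Call:
carry_out:
  targets:
    - [[-1,0,1,0],[-1,0,1.8,0],[-1,0,2.2,0],[-1,0,2.2,0]]

```text
time: 34.35
ee_pos: [0.5678, 0.0238, 0.0832]
tcp_rot: [-0.707, 0.707, 0.003, -0.016]
force: [-0.4, 0.2, 3.2]
finger_gap: 0.06
```

Call:
carry_out:
  targets:
    - [[0,0,0,0],[0,0,0,0],[0,0,0,0],[0,0,-25,0],[0,0,-70,0]]
  fingers: -0.8

```text
time: 34.85
ee_pos: [0.5678, 0.0247, 0.1511]
tcp_rot: [-0.707, 0.707, 0.005, -0.018]
force: [1.7, -0.6, 0.3]
finger_gap: 0.0778
```

```bash
python3 - <<'E'
from look import *
s=status.state();print(s['time'],s['ee_pos'],s['tcp_rot'],s['finger_gap'],s['force'],gp(s));print(relg(s,[.5311,.3923,.15],-1.571))
E
```

```text
34.85 [0.56775721 0.02472042 0.15109271] [-0.70690973  0.70704764  0.00513293 -0.01832835] 0.07782000300810801 [ 1.69078153 -0.64102926  0.3305781 ] [0.56606528 0.02376904 0.10012966]
(array([-3.675e+02,  3.680e+01, -5.550e+01,  3.000e-04]), np.float64(-1.5706817258632453))
```

Tin set down. Now the jar.

Call:
carry_out:
  targets:
    - [[-10,1,-45,0],[-60,6,-56,0],[-110,11,-56,0],[-160,16,-56,0],[-210,21,-56,0]]
  fingers: -1

```text
time: 35.35
ee_pos: [0.5485, 0.2352, 0.2042]
tcp_rot: [-0.707, 0.707, 0.005, -0.018]
force: [0.2, -0.3, 0.3]
finger_gap: 0.0869
```

Call:
carry_out:
  targets:
    - [[-50,5,0,0],[-100,10,0,0],[-140,14,0,0],[-155,15,0,0],[-155,15,0,0]]

```text
time: 35.85
ee_pos: [0.532, 0.3931, 0.2014]
tcp_rot: [0.708, -0.706, -0.006, 0.018]
force: [0.2, -0.4, 0.6]
finger_gap: 0.0874
```

```bash
python3 - <<'E'
from look import *
s=status.state();print(s['time'],s['ee_pos'],s['tcp_rot'],s['finger_gap'],s['force'],gp(s));print(relg(s,[.5308,.3928,.036],-1.571))
E
```

```text
35.85 [0.53202039 0.39309798 0.20141789] [ 0.70817129 -0.70578674 -0.00567991  0.01806213] 0.08736248962347822 [ 0.19279509 -0.43314512  0.59216164] [0.53030981 0.39220219 0.15045446]
(array([-2.600e+00, -4.300e+00,  1.143e+02,  3.900e-03]), np.float64(-1.567130114768767))
```

Call:
carry_out:
  targets:
    - [[-3,-4,35,0],[-3,-4,70,0],[-3,-4,100,0],[-3,-4,114,0],[-3,-4,114,0]]

```text
time: 36.35
ee_pos: [0.5322, 0.3918, 0.0855]
tcp_rot: [0.708, -0.706, -0.006, 0.02]
force: [0.1, -0.7, 1.1]
finger_gap: 0.0868
```

Call:
carry_out:
  targets:
    - [[0,0,0,0],[0,0,0,0],[0,0,0,0],[0,0,0,0],[0,0,0,0]]
  fingers: 1

```text
time: 36.85
ee_pos: [0.5327, 0.3925, 0.0868]
tcp_rot: [0.708, -0.706, -0.005, 0.019]
force: [0.6, -0.5, 6.4]
finger_gap: 0.0633
```

```bash
python3 - <<'E'
from look import *
s=status.state();print(s['time'],s['ee_pos'],s['tcp_rot'],s['finger_gap'],s['force'],gp(s));print(relg(s,[.556,.1255,.14],-1.571))
E
```

```text
36.85 [0.53267181 0.39248738 0.08679069] [ 0.70761128 -0.7063309  -0.00546003  0.01879167] 0.06333329822209063 [ 0.64390946 -0.54789795  6.35097566] [0.53092386 0.39152444 0.03582975]
(array([ 2.68e+02, -2.11e+01, -9.99e+01,  2.30e-03]), np.float64(-1.568662249495615))
```

Call:
carry_out:
  targets:
    - [[0,0,-30,0],[0,0,-60,0],[30,-2,-90,0],[75,-6,-105,0],[122,-10,-108,0]]

```text
time: 37.35
ee_pos: [0.5468, 0.2727, 0.1987]
tcp_rot: [0.708, -0.706, -0.005, 0.017]
force: [1.6, -0.3, -2.7]
finger_gap: 0.0636
```

Call:
carry_out:
  targets:
    - [[45,-4,0,0],[90,-7,0,0],[125,-10,0,0],[142,-11,0,0],[142,-11,0,0]]

```text
time: 37.85
ee_pos: [0.5588, 0.1268, 0.2005]
tcp_rot: [-0.707, 0.707, 0.005, -0.018]
force: [0.2, 0.4, -2.6]
finger_gap: 0.0637
```

```bash
python3 - <<'E'
from look import *
s=status.state();print(s['time'],s['ee_pos'],s['tcp_rot'],s['finger_gap'],s['force'],gp(s));print(relg(s,[.556,.1255,.0335],-1.571))
E
```

```text
37.85 [0.55875249 0.1267692  0.20048437] [-0.70659451  0.70736562  0.00452652 -0.01837377] 0.06372508424905052 [ 0.18547684  0.39999765 -2.56585447] [0.55710056 0.12577155 0.14952089]
(array([-2.00e+00, -2.70e+00,  1.16e+02, -6.00e-04]), np.float64(-1.5715696946170385))
```

Call:
carry_out:
  targets:
    - [[-1,-3,35,0],[-1,-3,70,0],[-1,-3,98,0],[-1,-3,111,0],[-1,-3,116,0]]

```text
time: 38.35
ee_pos: [0.5572, 0.1262, 0.0834]
tcp_rot: [0.707, -0.707, -0.005, 0.019]
force: [0.1, 0.3, -2.3]
finger_gap: 0.0637
```

```bash
python3 - <<'E'
from look import *
s=status.state();print(s['time'],s['ee_pos'],s['tcp_rot'],s['finger_gap'],s['force'],gp(s));print(relg(s,[.556,.1255,.031],-1.571))
E
```

```text
38.35 [0.55715358 0.12624679 0.08335105] [ 0.70703122 -0.70690516 -0.00532366  0.01906841] 0.0637301438330109 [ 0.06414371  0.25406769 -2.3208309 ] [0.55539474 0.12525549 0.03239103]
(array([-3.0e-01, -7.0e-01,  1.4e+00,  7.0e-04]), np.float64(-1.5702827317522305))
```

Call:
carry_out:
  targets:
    - [[0,0,1,0],[0,0,1.8,0],[0,0,2,0],[0,0,2,0]]

```text
time: 38.75
ee_pos: [0.5576, 0.1263, 0.0822]
tcp_rot: [0.707, -0.707, -0.005, 0.019]
force: [0.1, 0.3, -1.7]
finger_gap: 0.0634
```

Call:
carry_out:
  targets:
    - [[0,0,0,0],[0,0,0,0],[0,0,0,0],[0,0,-25,0],[0,0,-70,0]]
  fingers: -0.9

```text
time: 39.25
ee_pos: [0.5582, 0.127, 0.1504]
tcp_rot: [0.707, -0.707, -0.007, 0.021]
force: [0.6, -0.7, 0.3]
finger_gap: 0.082
```

```bash
python3 - <<'E'
from look import *
s=status.state();print(s['time'],s['ee_pos'],s['tcp_rot'],s['finger_gap'],s['force'],gp(s));print(rel(s,[.53,0,.36],-1.571))
E
```

```text
39.25 [0.55819052 0.12695641 0.15037011] [ 0.70697625 -0.70690209 -0.00661755  0.02074199] 0.08202870434641528 [ 0.60068331 -0.71909557  0.28233449] [0.55621774 0.12593783 0.09941846]
(array([ 1.311e+02,  3.620e+01, -2.058e+02,  7.000e-04]), np.float64(-1.5703049386457895))
```

Call:
carry_out:
  targets:
    - [[0,0,-50,0],[0,0,-100,0],[50,10,-150,0],[90,25,-190,0],[125,30,-200,0]]

```text
time: 39.75
ee_pos: [0.5381, 0.0189, 0.3495]
tcp_rot: [0.708, -0.706, -0.006, 0.02]
force: [0.6, -0.5, 0.6]
finger_gap: 0.0827
```

Call:
carry_out:
  targets:
    - [[0,0,0,0],[0,0,0,0],[0,0,0,0]]

```text
time: 40.05
ee_pos: [0.5379, 0.02, 0.349]
tcp_rot: [0.708, -0.705, -0.006, 0.02]
force: [0.4, 0.5, -0.0]
finger_gap: 0.0829
```

```bash
python3 - <<'E'
from look import *
import pickle
Q=pickle.load(open('poses2.pkl','rb'));s=status.state();print(s['time'],s['ee_pos'])
p=viewer.read_camera('wrist');cv2.imwrite('pics/w9.png',p['img'][:,:,::-1])
for n in ['jar','candle_tin','key_dish']:
    r=spotter.trace(p,n); q,c=fit(n,[(p,np.array(r[0]['pixels']).astype(float))],Q[n]);print(n,r[0]['score'],np.round(q,4),round(c,3),'start',np.round(Q[n],4))
p2=viewer.read_camera('scene');cv2.imwrite('pics/s9.png',p2['img'][:,:,::-1])
E
```

```text
40.05 [0.53790218 0.01998834 0.34901562]
jar 0.61 [0.5567 0.1243 1.6998] 0.053 start [0.5562 0.1255 1.6884]
candle_tin 0.62 [0.5657 0.0227 1.6285] 0.028 start [0.5652 0.0215 1.6175]
key_dish 0.7 [ 0.5701 -0.0771  0.0046] 0.058 start [ 0.5698 -0.0772  0.0096]
```

View pics/w9.png

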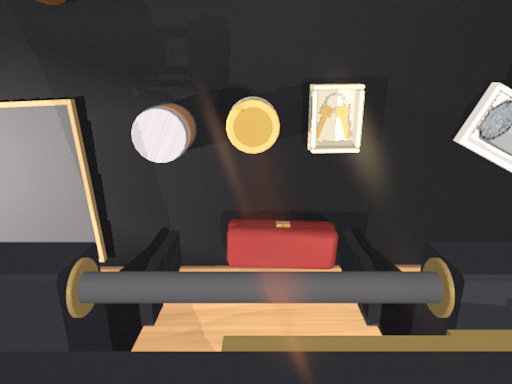

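View pics/s9.png

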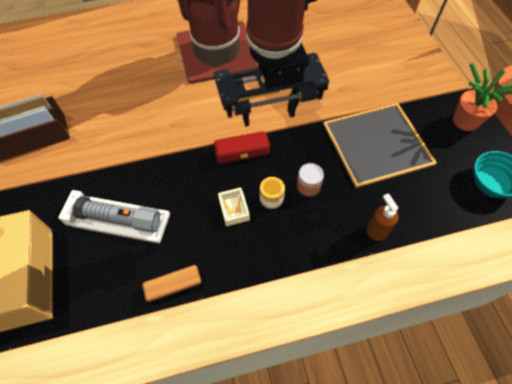

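All three things are back where they stood: jar at pixel (311,180), tin at (271,192) and dish at (233,207) in the scene view, each within about 1.5 mm of its start pose. The flashlight lies in the cradle at (120,215), and the robot touches nothing.

```bash
python3 - <<'E'
from cell import order
print(order.hand_in())
E
```

```text
the job is handed in; nothing more can be done
None
```

I moved the jar, tin and dish into the tray together and laid the flashlight in the cradle, tail at the charging block and switch up. Then I put all three back where they stood, in about 40 s of the 138 s allowed, and handed the job in. `hand_in` returned no verdict.

- **Flashlight:** it measured within about 2 mm and 0.01 rad of my estimate of the cradle pose. That check was taken just after release, and the last scene picture still shows it lying there.
- **Jar, tin and dish:** the final wrist picture put each within about 1.5 mm of its measured start position, upright. The gripper was clear of everything.
- **Bystanders:** the glasses case, bottle and brush look unmoved in the last picture; I did not re-measure their positions.
- **Checks that were off:**
  - A silhouette fit of the tray and one of the cradle failed because other things hid parts of them. I used tray corner pixels and earlier cradle fits instead.
  - The jar was pressed into the tray with about 28 N for a moment.
  - The tool's tilt drifted to about 2.5° during the run, with no visible effect.

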